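Close up a tube panel in the welding fixture and set the fume hood over its last seam

ROBOT

A 7-joint arm with a two-finger parallel gripper is mounted at the origin on the work surface. World frame = base frame: x ahead of the robot, y to its left, z up, the work surface at z = 0. Lengths are in m, angles in rad, forces in N, time in s.
With the tool pointing down it reaches from about 0.425 to 0.925 m from the base axis. Payload 6.8 kg.
Tool frame: the origin (TCP) lies on the mounting face of the last link; the fingertips stand 173 mm ahead of it and the grasp point (between the pads) lies 155 mm ahead of it; z points along the fingers, y is the line along which they close (so a half turn about z gives the same grasp; the last joint's range is limited). The gripper opens to 85 mm and grips with 20 to 120 N. Pads are 22 mm wide; open, the fingers measure 114 mm over their backs; the gripper's body (76 mm by 85 mm) begins 54 mm behind the grasp point. The pads swing forward as they close: fully open they stand 13 mm farther back than shut.
Start: joints at [-1.339, 0.477, 0.022, 1.555, -0.011, 1.109, -0.083], TCP at [0.225, 0.636, 0.405] pointing down, gripper open.
Joint ranges: [-2.96, 2.96], [-0.34, 2.1], [-1.41, 1.46], [0.24, 2.44], [-1.37, 4.51], [0.17, 1.92], [-2.96, 2.96]. Speed limits (rad/s): [2.39, 2.39, 3.14, 3.14, 3.14, 3.14, 3.14].

INTERFACE

Orientations are given as a unit quaternion [w, x, y, z].
In Python, from station import bot gives the robot as it stands. The module is installed in compiled form; this text tells all that it offers.
- The arm moves only by the shell command python3 -m pendant 'ROWS' [FORCE]. ROWS is JSON, a list of rows, each a list of 5 numbers: the finger opening in m, from 0 to 0.0854, then the shift along the tool's x, y, z in m, then the turn about the tool's z in degrees. In form: [[jaw, x, y, z, yaw], ...]. A call has 1 to 12 rows; each row shifts and turns the commanded pose from where the row before left it, along the tool's axes as they then stand; what a row does not reach is not made up. A row lasts 1/12 s, in which the tool goes at most 41.7 mm and 7.16 degrees, less where a joint would pass 70% of its speed; a pose out of reach is approached as far as the arm can. A call with a gripper value outside its range is refused whole. The fingers move at their own pace and stop on an object; FORCE is the grip in N (left out, the last holds). Time passes only in rows, so rows that do not move let the fingers close. It gives the time, the measured TCP pose, the force, the opening and the grip force at its end, in the units of the state.
- bot.get_obs(): the state, without advancing time (a new reading comes with each control period).
- bot.read_camera(name): name is "side" or "top"; returns (picture, depth): 400x640x3 uint8, blue, green, red; 400x640 float32, m along the optical axis (not along the pixel's ray), 0 where there is no reading.
- bot.camera_model(name): a dict with "intrinsics" (3x3 intrinsics, pixels), "R" (3x3) and "t" (3): a world point X has camera coordinates R X + t. Camera axes: x right, y down, z forward; pixel columns grow to the right and rows downward; lengths in m; the calibration is good to about 2 mm. A picture is of the moment at which its call begins. camera_model takes no time and is no camera call.
- bot.hand_in(): hands the job in; it is judged then, once.
Trained networks look in the newest picture that a camera, given by its name, has taken for a name from the list of things; names that differ only in an ending like _2 or _b are one class to them, and where a whole thing is asked for, a point or a joint stands for the part that bears it (a point fixed in the world has none). Each returns a list of dicts, best first, with "score" (0 to 1); they miss things now and then, are a little off and sometimes report something else, mostly with a low value. They report only what shows in the picture. A call takes as long as a camera call. They do not tell look-alikes from the thing itself.
- bot.boxes_of(name, camera): "at" ([column, row] in pixels, amid what is visible of it).
- bot.trace(name, camera): "mask" (400x640 bool, what is visible of it) and "at" ([column, row] in pixels, amid what is visible of it).
- bot.pinpoint(name, camera): "at" ([column, row] in pixels: a listed point, or the origin of a listed thing).
The state is a dict: "t": time; "q": joint angles; "joint_vel": joint speeds; "joint_torque": joint torques, N m; "eef_pos": TCP position; "tool_rot": TCP orientation; "contact_force": force on the tool from outside, world axes, zero at the start; "torque": the same for the moment, N m; "gripper_width": opening from 0.0 (shut) to 1.0 (fully open); "grasp_force": force on a finger pad.
Only numpy, scipy, OpenCV 4.12 (cv2) and the standard library are available. Lean on these libraries where they do the work, as an engineer would, in place of code of your own. Each camera call takes 0.05 s, during which the arm holds its last target. There are 200 camera calls.

TASK

Get the tube panel ready for tacking: swing the extraction hood aside so that it no longer hangs over any part of the welding fixture, then lay all the square tubes side by side in the fixture and the one wide tube last, as the outer edge: the first tube flush against the side stop, every tube butted tight against its neighbour, and all their ends home against the back fence. Then swing the hood back, centre its mouth over the seam between the wide tube and its neighbour, and let go; leave the other things on the bench alone.

Things in the scene. Friction and masses are not known exactly. Their poses are not given: they have to be found in the camera images.
- fixture: bolted-down fixture: plate 200 (x) x 260 (y) x 12 mm, origin at the centre of its underside, x away from the robot, y to its left. Dark bars 20 mm thick stand 30 mm above the plate: back fence (far edge), face at x = 70 mm; side stop (left), face at y = 90, from x = -80 to 70. Tubes lie along x, ends on the fence (centre x = 10, z = 32), held by weight only; the row grows from the stop to -y
- fixture_corner (a point): inner corner of the fixture, where the faces of back fence and side stop meet, on the plate's upper face; axes as the fixture's
- tube1: black square box section, 120 mm long (its x axis), 40 x 40 mm, 0.25-0.4 kg; origin at the tube's centre (20 mm above what it lies on). Starts at the right of the bench, lying roughly along world x; slides when pushed. All such tubes are alike; two or three of the four exist in a run
- tube2: black square box section, 120 mm long (its x axis), 40 x 40 mm, 0.25-0.4 kg; origin at the tube's centre (20 mm above what it lies on). Starts at the right of the bench, lying roughly along world x; slides when pushed. All such tubes are alike; two or three of the four exist in a run
- tube3: black square box section, 120 mm long (its x axis), 40 x 40 mm, 0.25-0.4 kg; origin at the tube's centre (20 mm above what it lies on). Starts at the right of the bench, lying roughly along world x; slides when pushed. All such tubes are alike; two or three of the four exist in a run
- tube4: black square box section, 120 mm long (its x axis), 40 x 40 mm, 0.25-0.4 kg; origin at the tube's centre (20 mm above what it lies on). Starts at the right of the bench, lying roughly along world x; slides when pushed. All such tubes are alike; two or three of the four exist in a run
- rail: the wide tube: black rectangular box section, 120 mm long (x) x 60 mm wide (y) x 40 mm high, open at both ends, about 0.4 kg; origin at its centre (20 mm above what it lies on); starts among the square tubes, lying flat; always there
- hood: swinging part of the fume extraction arm: white hood on a duct 50 mm thick (its top 320 mm above the bench). It swivels about the vertical axis of its column (48 mm thick, beyond the fixture), 1.2 rad or more to either side, stiff by friction (0.7 N m, about 2 N at the handle), stays where released. Origin on the bench under the mouth; x points level along the arm to the column, z up
- hood_mouth (a point): centre of the mouth (lower rim, 120 mm across) of the cone-shaped hood, 170 mm above the bench, 300 mm from the swivel axis; axes as the hood's. It starts over the fixture
- hood_grip (a point): middle of the free part of the hood's black bar handle, a level round bar 16 mm thick that points straight outward from the swivel axis, 390 mm from it and 235 mm above the bench; the bar is free for 45 mm either side of this point (from above and from both sides)
- hammer: bystander, leave alone: hammer lying on the bench beside the tubes, 240 mm long
- brush: bystander, leave alone: wire brush with wooden back, 240 mm long, near left
- magnet_square: bystander, leave alone: flat triangular welding magnet, 90 mm sides, left of the fixture
- spray_can: bystander, leave alone: upright spray can, 66 mm across, 170 mm high, far left
- stub_cup: bystander, leave alone: steel cup, 90 mm across, 100 mm high, left
Things that resemble listed ones, but are neither listed nor needed, are in the scene too. Leave any blue or green look-alike of the tube4 alone.

How it is judged:
By the outcome, as a careful person would: the job done as asked, in the order asked, and still so for the second after the job is handed in, with the robot touching nothing.
Of tube1, tube2, tube3, tube4 only 2 to 3 are there at a start; the rules pass over those that are not, and their reading is None.
At some moment in a run one of tube1, tube2, tube3, tube4, rail may be knocked a few centimetres aside while the robot is not near it.
Once in a run the grip may slacken for a moment while it holds something.
It also fails if it takes over 210 s, if anything falls off the work surface, if the arm or the gripper's body presses on something with over 40 N, if the wrist force passes 120 N, or if a joint passes its speed limit or range.

## Working session

There is one attempt and no reset: what is moved stays moved. The work goes in short steps, Python scripts to look and compute and a shell command to move; the robot and the scene stay as the last step left them, time stands still between calls to the robot, and variables do not carry over. Pictures are saved under pics/ and viewed, at most 14 in all, crops included, and the job is handed in when it is done.

```bash
mkdir -p pics; cat > h.py <<'E'
from station import bot
import numpy as np, cv2
from scipy.spatial.transform import Rotation as R
def cam(n):
    m=bot.camera_model(n); return np.array(m["intrinsics"]),np.array(m["R"]),np.array(m["t"])
def dep(n,uv,d):
    K,Rm,t=cam(n); uv=np.atleast_2d(uv).astype(float)
    c=np.c_[(uv-K[:2,2])/[K[0,0],K[1,1]],np.ones(len(uv))]*np.reshape(d,(-1,1))
    return (c-t)@Rm
def atz(n,uv,z):
    K,Rm,t=cam(n); o=-Rm.T@t; p=dep(n,uv,1.)[0]; r=p-o
    return o+r*(z-o[2])/r[2]
def proj(n,X):
    K,Rm,t=cam(n); c=Rm@np.array(X)+t; return (K@c)[:2]/c[2]
def cloud(n,D):
    K,Rm,t=cam(n); v,u=np.mgrid[:400,:640]
    return dep(n,np.c_[u.ravel(),v.ravel()],D.ravel()).reshape(400,640,3)
def tri(a,b):
    # a=(cam,uv)
    A=[];B=[]
    for n,uv in (a,b):
        K,Rm,t=cam(n);o=-Rm.T@t;d=dep(n,uv,1.)[0]-o;d/=np.linalg.norm(d)
        P=np.eye(3)-np.outer(d,d);A.append(P);B.append(P@o)
    x=np.linalg.lstsq(np.vstack(A),np.hstack(B),rcond=None)[0]
    return x, [np.linalg.norm(A[i]@x-B[i]) for i in (0,1)]
def st():
    o=bot.get_obs(); r=R.from_quat(np.roll(o["tool_rot"],-1)).as_matrix()
    print("t",round(o["t"],2),"p",np.round(o["eef_pos"],4),"w",round(o["gripper_width"],3),"gf",np.round(o["grasp_force"],1),"F",np.round(o["contact_force"],1)); print("tool x,y,z axes:",np.round(r.T,3).tolist()); return o,r
E
python3 - <<'E'
from h import *
st()
for n in("top","side"):
    I,D=bot.read_camera(n); cv2.imwrite(f"pics/{n}0.png",I); np.save(f"{n}0.npy",D)
    K,Rm,t=cam(n); print(n,np.round(-Rm.T@t,3),K[0,0])
    for k in ["tube1","rail","fixture","fixture_corner","hood","hood_mouth","hood_grip"]:
        print(k,[(np.round(d["at"]).tolist(),round(d["score"],2)) for d in bot.pinpoint(k,n)])
E
```

```text
t 0.0 p [0.2249 0.6361 0.4037] w 1.001 gf 0.0 F [0.4 0.8 0.3]
tool x,y,z axes: [[-0.943, 0.333, -0.0], [0.333, 0.943, -0.002], [-0.0, -0.002, -1.0]]
top [0.171 0.017 1.792] 469.1809607647369
tube1 [([426.0, 199.0], 0.97), ([402.0, 200.0], 0.92), ([418.0, 282.0], 0.91), ([380.0, 199.0], 0.85), ([414.0, 244.0], 0.66), ([210.0, 173.0], 0.22)]
rail [([376.0, 166.0], 0.86)]
fixture [([316.0, 185.0], 0.73), ([428.0, 203.0], 0.39)]
fixture_corner [([293.0, 166.0], 0.78)]
hood []
hood_mouth [([328.0, 178.0], 0.76)]
hood_grip [([327.0, 196.0], 0.9)]
side [-0.295 -0.692  1.111] 433.230496363994
tube1 [([412.0, 294.0], 0.92), ([318.0, 266.0], 0.89), ([393.0, 272.0], 0.78), ([331.0, 354.0], 0.78), ([365.0, 256.0], 0.72)]
rail [([391.0, 235.0], 0.75)]
fixture [([324.0, 215.0], 0.8), ([410.0, 297.0], 0.38)]
fixture_corner [([325.0, 194.0], 0.79)]
hood []
hood_mouth [([340.0, 188.0], 0.75)]
hood_grip [([320.0, 186.0], 0.94)]
```

View pics/top0.png

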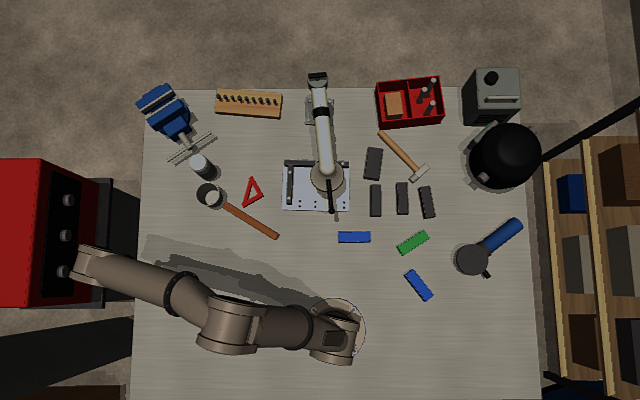

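View pics/side0.png

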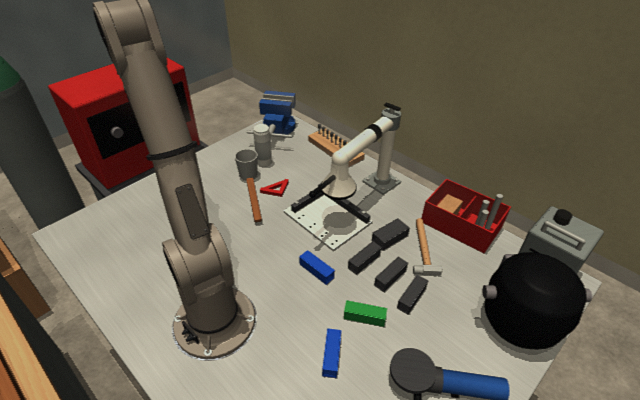

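```bash
cat > meas.py <<'E'
from h import *
def tubes(n="top",names=("tube1","rail"),I=None):
    """black-blob rects on world cloud"""
    out=[]
    if I is None: I,D=bot.read_camera(n)
    for k in names:
        for d in bot.trace(k,n):
            if d["score"]<.3: continue
            m=d["mask"]; c=np.median(I[m],axis=0)
            if c.max()-c.min()>40: continue
            C=cloud(n,D)[m]; C=C[np.isfinite(C).all(1)]
            zt=np.percentile(C[:,2],75); top=C[abs(C[:,2]-zt)<.006]
            r=cv2.minAreaRect((top[:,:2]*1000).astype(np.float32))
            b=cv2.boxPoints(r); e=b[1]-b[0]; f=b[2]-b[1]
            L,W=(e,f) if np.linalg.norm(e)>np.linalg.norm(f) else (f,e)
            a=np.degrees(np.arctan2(L[1],L[0])); a=(a+90)%180-90
            out.append((k,d["score"],np.array(r[0]),np.linalg.norm(L),np.linalg.norm(W),a,zt*1000))
            print(n,k,"%.2f"%d["score"],np.round(d["at"]),"c",np.round(r[0],1),"L %.0f W %.0f a %.1f z %.1f"%(out[-1][3:]))
    return out
E
python3 - <<'E'
from meas import *
tubes("top"); tubes("side")
for k,a,b in [("mouth",(328,178),(340,188)),("grip",(327,196),(320,186)),("corner",(293,166),(325,194)),("fix",(316,185),(324,215))]: 
    print(k,*[np.round(x,4) for x in tri(("top",a),("side",b))])
A=bot.pinpoint; 
for k in ("hood_grip","fixture_corner","hood_mouth","fixture"):
    a=A(k,"top"); b=A(k,"side")
    if a and b: print(k,a[0]["at"],b[0]["at"],*[np.round(x,4) for x in tri(("top",a[0]["at"]),("side",b[0]["at"]))])
I=cv2.imread("pics/top0.png"); J=cv2.imread("pics/side0.png")
c=np.hstack([cv2.resize(I[60:225,265:365],None,fx=3.6,fy=3.6,interpolation=cv2.INTER_CUBIC),cv2.resize(J[95:260,275:400],None,fx=3.5,fy=3.6,interpolation=cv2.INTER_CUBIC)])
cv2.imwrite("pics/c1.png",c[:, :800])
C=cloud("top",np.load("top0.npy"))
# column/arm cloud
m=(C[...,2]>.29)&(C[...,2]<.36)&(C[...,0]>.4)&(abs(C[...,1])<.2); P=C[m]; print(len(P),P.min(0),P.max(0))
for x in np.arange(.5,1.1,.04):
    q=P[abs(P[:,0]-x)<.02]
    if len(q):print(round(x,2),np.round([q[:,1].min(),q[:,1].max(),q[:,2].max()],3))
E
```

```text
top tube1 0.72 [429. 202.] c [ 473.2 -358.9] L 119 W 41 a 8.1 z 43.0
top tube1 0.72 [402. 201.] c [ 488.1 -266.1] L 121 W 42 a 0.4 z 43.5
top tube1 0.66 [323. 144.] c [701.6  40.3] L 354 W 64 a 3.7 z 315.6
top tube1 0.55 [378. 200.] c [ 481.3 -163.2] L 121 W 38 a -1.4 z 43.2
top rail 0.84 [376. 162.] c [ 626.2 -159.6] L 121 W 60 a -9.1 z 43.8
side tube1 0.98 [392. 274.] c [ 489.7 -267.8] L 126 W 41 a 0.7 z 41.2
side tube1 0.98 [364. 256.] c [ 481.6 -166. ] L 123 W 41 a -0.7 z 41.3
side tube1 0.70 [409. 295.] c [ 473.  -359.6] L 122 W 41 a 8.3 z 41.9
side rail 0.92 [390. 235.] c [ 614.  -159.5] L 147 W 66 a -5.7 z 41.6
mouth [0.5391 0.011  0.178 ] [0.005 0.005]
grip [0.4601 0.0191 0.2307] [0.0011 0.0011]
corner [0.6225 0.149  0.0145] [0.0015 0.0015]
fix [0.5389 0.0643 0.02  ] [0.0061 0.0061]
hood_grip [330.4, 200.6] [321.0, 185.4] [0.444  0.0053 0.2502] [0.003 0.003]
fixture_corner [291.9, 165.0] [319.2, 191.3] [0.6145 0.1584 0.0298] [0.0087 0.0087]
hood_mouth [327.5, 176.1] [337.7, 185.7] [0.5404 0.0161 0.1853] [0.0001 0.0001]
fixture [311.4, 184.2] [321.0, 216.1] [ 0.546   0.0837 -0.0035] [0.0075 0.0075]
1640 [ 0.51955627 -0.0055907   0.29065228] [0.87651343 0.08219516 0.35119751]
0.5 [0.021 0.021 0.292]
0.54 [-0.006  0.044  0.326]
0.58 [-0.003  0.047  0.322]
0.62 [0.    0.05  0.323]
0.66 [0.006 0.056 0.322]
0.7 [0.009 0.063 0.325]
0.74 [0.009 0.066 0.328]
0.78 [0.016 0.066 0.323]
0.82 [0.015 0.082 0.351]
0.86 [0.015 0.082 0.351]
```

View pics/c1.png

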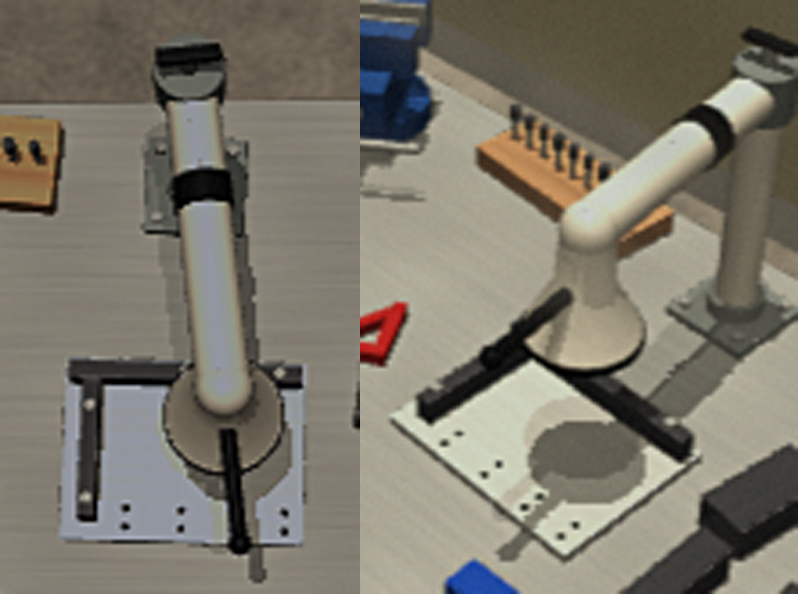

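The crop shows the hood over the fixture with its duct running back to the column. The handle runs from about (328,179) to (332,212) in the top view. I'll swing the hood left, away from the tubes.

```bash
python3 - <<'E'
from h import *
print(atz("top",(328.3,179.4),.235),atz("top",(331.7,212.2),.235))
C=cloud("top",np.load("top0.npy"))
m=(C[...,2]>.222)&(C[...,2]<.256)&(C[...,0]>.36)&(C[...,0]<.5)&(abs(C[...,1])<.1);P=C[m];print(len(P),P.min(0),P.max(0))
for x in np.arange(.39,.5,.02):
    q=P[abs(P[:,0]-x)<.01]
    if len(q):print(round(x,2),np.round(q.mean(0),3))
m=(C[...,2]>.14)&(C[...,2]<.19)&(C[...,1]>.3)&(C[...,0]>.4)&(C[...,0]<.75);P=C[m];print("can",P.min(0),P.max(0),np.median(P,0))
E
python3 -m pendant '[[0.0854,0,0,-0.015,-6.2],[0.0854,0,0,-0.015,-6.2],[0.0854,0,0,-0.015,-6.2],[0.0854,0,0,-0.015,-6.2],[0.06,-0.0096,-0.0358,0,0],[0.06,-0.0096,-0.0358,0,0],[0.06,-0.0096,-0.0358,0,0],[0.06,-0.0096,-0.0358,0,0],[0.06,-0.0096,-0.0358,0,0],[0.06,-0.0096,-0.0358,0,0],[0.06,-0.0096,-0.0358,0,0],[0.06,-0.0096,-0.0358,0,0]]'
python3 -m pendant '[[0.05,-0.0096,-0.0358,0,0],[0.05,-0.0096,-0.0358,0,0],[0.05,-0.0096,-0.0358,0,0],[0.05,-0.0096,-0.0358,0,0],[0.05,-0.0096,-0.0358,0,0],[0.05,-0.0096,-0.0358,0,0],[0.05,-0.0096,-0.0358,0,0],[0.05,-0.0096,-0.0358,0,0],[0.05,-0.0096,-0.0358,0,0],[0.05,-0.0096,-0.0358,0,0],[0.05,0,0,0,0],[0.05,0,0,0,0]]'
python3 -c "
from h import *
st()"
```

```text
[0.5174764  0.01345723 0.235     ] [0.40480575 0.00310574 0.235     ]
144 [ 0.40066734 -0.00462199  0.23350243] [0.49971453 0.02146729 0.25138942]
0.41 [0.41  0.006 0.242]
0.43 [0.43  0.008 0.242]
0.45 [0.45  0.009 0.243]
0.47 [0.471 0.012 0.242]
0.49 [0.491 0.014 0.242]
can [0.40024707 0.44812311 0.14001828] [0.74995661 0.99622462 0.18995023] [0.56398986 0.9807154  0.16751843]
t: 2.5
eef_pos: [0.3284, 0.3565, 0.4649]
tool_rot: [0.0, -0.046, 0.999, 0.0]
contact_force: [-0.3, -0.4, 0.7]
gripper_width: 0.702
grasp_force: 0.0
t: 3.5
eef_pos: [0.4572, 0.0089, 0.4649]
tool_rot: [0.0, -0.044, 0.999, 0.0]
contact_force: [0.1, 1.1, -1.1]
gripper_width: 0.586
grasp_force: 0.0
t 3.5 p [0.4572 0.0089 0.4649] w 0.586 gf 0.0 F [ 0.1  1.1 -1.1]
tool x,y,z axes: [[-0.996, -0.088, -0.0], [-0.088, 0.996, 0.0], [0.0, 0.0, -1.0]]
```

```bash

python3 -m pendant '[[0.05,0,0.001,0.02,0],[0.05,0,0,0.03,0],[0.05,0,0,0.02,0],[0.05,0,0,0.01,0],[0.02,0,0,0,0],[0.02,0,0,0,0],[0.02,0,0,0,0],[0.02,0,0,0,0]]' 25
python3 -m pendant '[[0.02,-0.0002,0.0136,0,2],[0.02,-0.0002,0.0136,0,2],[0.02,-0.001,0.0272,0,4],[0.02,-0.001,0.0272,0,4],[0.02,-0.001,0.0272,0,4],[0.02,0,0,0,0]]'
```

```text
t: 4.17
eef_pos: [0.4573, 0.0121, 0.386]
tool_rot: [0.001, -0.047, 0.999, 0.0]
contact_force: [-0.7, -0.2, 0.1]
gripper_width: 0.234
grasp_force: 0.0
t: 4.67
eef_pos: [0.4626, 0.1259, 0.386]
tool_rot: [0.001, 0.091, 0.996, 0.002]
contact_force: [0.2, 2.2, 0.6]
gripper_width: 0.233
grasp_force: 0.8
```

```bash

python3 -m pendant '[[0.02,-0.0002,0.0136,0,2],[0.02,-0.001,0.0272,0,4],[0.02,-0.001,0.0272,0,4],[0.02,-0.001,0.0272,0,4],[0.02,-0.001,0.0272,0,4],[0.02,-0.001,0.0272,0,4],[0.02,-0.001,0.0272,0,4],[0.02,-0.001,0.0272,0,4],[0.02,-0.001,0.0272,0,4],[0.02,-0.001,0.0272,0,4],[0.02,-0.001,0.0272,0,4],[0.02,-0.001,0.0272,0,4]]'
python3 -m pendant '[[0.02,-0.0002,0.0136,0,2],[0.02,0,0,0,0],[0.02,0,0,0,0],[0.05,0,0,0,0],[0.05,0,0,0,0],[0.05,0,0,0,0],[0.05,0,0,-0.02,0],[0.05,0,0,-0.03,0],[0.05,0,0,-0.04,0],[0.05,0,0,-0.02,0],[0.05,0,0,0,0]]'
python3 - <<'E'
from h import *
o,r=st(); print(np.round(o["q"],2))
for n in("top","side"):
    I,D=bot.read_camera(n); cv2.imwrite(f"pics/{n}1.png",I); np.save(f"{n}1.npy",D)
    for k in ["fixture","fixture_corner","hood_mouth","hood_grip"]:
        print(n,k,[(np.round(d["at"],1).tolist(),round(d["score"],2)) for d in bot.pinpoint(k,n)[:2]])
I=cv2.imread("pics/top1.png"); J=cv2.imread("pics/side1.png")
c=np.hstack([cv2.resize(I[80:240,210:360],None,fx=2.7,fy=3.6,interpolation=cv2.INTER_CUBIC),cv2.resize(J[95:255,255:400],None,fx=2.7,fy=3.6,interpolation=cv2.INTER_CUBIC)])
cv2.imwrite("pics/c2.png",c[:, :800])
E
```

```text
t: 5.67
eef_pos: [0.6314, 0.3752, 0.3854]
tool_rot: [-0.001, 0.475, 0.88, 0.0]
contact_force: [-1.4, -1.7, 1.9]
gripper_width: 0.236
grasp_force: 1.1
t: 6.58
eef_pos: [0.6433, 0.38, 0.5021]
tool_rot: [0.002, 0.49, 0.872, 0.005]
contact_force: [0.2, -0.5, 0.8]
gripper_width: 0.583
grasp_force: 0.0
t 6.58 p [0.6433 0.38   0.5021] w 0.583 gf 0.0 F [ 0.2 -0.5  0.8]
tool x,y,z axes: [[-0.52, 0.854, 0.0], [0.854, 0.52, 0.01], [0.009, 0.006, -1.0]]
[-0.9   0.57  0.48  1.26 -0.26  1.36  0.11]
top fixture [([313.9, 184.8], 0.68)]
top fixture_corner [([292.7, 163.8], 0.56)]
top hood_mouth [([244.8, 137.4], 0.83)]
top hood_grip [([220.2, 145.9], 0.85)]
side fixture [([325.4, 218.0], 0.73), ([391.1, 272.5], 0.48)]
side fixture_corner [([322.8, 192.4], 0.9)]
side hood_mouth [([307.3, 135.1], 0.81)]
side hood_grip [([283.6, 116.6], 0.92), ([255.8, 201.7], 0.47)]
```

View pics/c2.png

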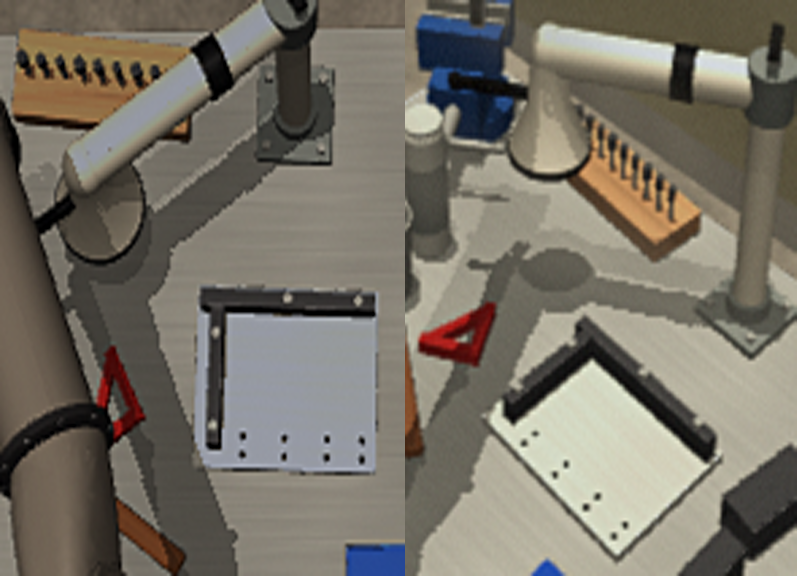

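The hood is clear of the fixture, far left. The plate spans about (284,160) to (351,211) in the top view. Next, the fixture pose.

```bash
cat > fix.py <<'E'
from h import *
for n in("top","side"):
    C=cloud(n,np.load(f"{n}1.npy"))
    roi=(C[...,0]>.42)&(C[...,0]<.68)&(C[...,1]>-.1)&(C[...,1]<.22)
    I=cv2.imread(f"pics/{n}1.png").astype(int)
    plate=roi&(C[...,2]<.03)&(I.min(2)>(150 if n=="top" else 165)); bars=roi&(C[...,2]>.033)&(C[...,2]<.06)
    for nm,m in(("plate",plate),("bars",bars)):
        mm=cv2.morphologyEx(m.astype(np.uint8),cv2.MORPH_OPEN,np.ones((2,2)))>0
        P=C[mm]
        if len(P)<20: print(n,nm,len(P)); continue
        r=cv2.minAreaRect((P[:,:2]*1000).astype(np.float32)); print(n,nm,len(P),np.round(r[0],1),np.round(r[1],1),round(r[2],1),"z",np.round(np.median(P[:,2]),4),np.round(np.percentile(P[:,0],[1,99]),3),np.round(np.percentile(P[:,1],[1,99]),3))
    P=C[bars]
    f=P[(P[:,0]>.61)&(P[:,1]<.13)]; s=P[(P[:,0]<.58)]
    for nm,q,ax in(("fence",f,1),("stop",s,0)):
        if len(q)<10: continue
        a=np.polyfit(q[:,ax],q[:,1-ax],1); print(n,nm,len(q),"mean",np.round(q.mean(0),4),"slope deg",round(np.degrees(np.arctan(a[0])),2),"range",np.round(np.percentile(q[:,1-ax],[3,97]),4),"zmed",np.round(np.median(q[:,2]),4))
E
python3 fix.py
```

```text
top plate 549 [392.6  61.6] [252.4 441.3] 88.8 z 0.0127 [0.443 0.613] [-0.068  0.185]
top bars 568 [402.9  58.2] [248.3 462.8] 89.3 z 0.0418 [0.47  0.634] [-0.063  0.175]
top fence 284 mean [0.6245 0.0334 0.0427] slope deg 2.23 range [0.6131 0.6366] zmed 0.0424
top stop 161 mean [0.5238 0.1634 0.0435] slope deg -2.31 range [0.1542 0.1739] zmed 0.0438
side plate 2007 [ 209.4 -318.7] [1224.2  273.7] 49.1 z 0.0128 [0.437 0.613] [-0.068  0.165]
side bars 538 [ 147.1 -223.6] [1255.9  283.6] 34.0 z 0.041 [0.474 0.64 ] [-0.065  0.17 ]
side fence 275 mean [0.6232 0.0272 0.0417] slope deg 2.37 range [0.612  0.6371] zmed 0.0418
side stop 150 mean [0.5222 0.1615 0.0414] slope deg -1.93 range [0.1519 0.1738] zmed 0.0418
```

```bash

cat >> h.py <<'E'
EX=np.array([np.cos(np.radians(-2.2)),np.sin(np.radians(-2.2))]);EY=np.array([-EX[1],EX[0]])
def fx(x,y): # fixture (mm) -> world xy
    return EX*(.5424+x/1000)+EY*(.0825+y/1000)
def to(x,y,z,ang):
    o=bot.get_obs(); r=R.from_quat(np.roll(o["tool_rot"],-1)).as_matrix(); p=np.array(o["eef_pos"])
    cur=np.degrees(np.arctan2(r[1,1],r[0,1])); dy=-((ang-cur+90)%180-90); a=np.radians(cur-dy)
    Y=np.array([np.cos(a),np.sin(a)]);X=np.array([-Y[1],Y[0]]);d=np.array([x,y])-p[:2]
    print("from",np.round(p,4),"yaw %.1f"%dy,"then tool x %.4f y %.4f z %.4f"%(d@X,d@Y,p[2]-z),"dist %.3f"%np.linalg.norm(d))
E
python3 -m pendant '[[0.07,0,0,0,-7],[0.07,0,0,0,-7],[0.07,0,0,0,-7],[0.07,0,0,0,-7],[0.07,0,0,0,-7],[0.07,0,0,0,-7],[0.07,0,0,0,-7],[0.07,0,0,0,-7],[0.07,0,0,0,-1.7],[0.07,0.0102,-0.0365,0,0],[0.07,0.0102,-0.0365,0.0133,0],[0.07,0.0102,-0.0365,0.0133,0]]'
python3 -m pendant '[[0.07,0.0102,-0.0365,0.0133,0],[0.07,0.0102,-0.0365,0.0133,0],[0.07,0.0102,-0.0365,0.0133,0],[0.07,0.0102,-0.0365,0.0133,0],[0.07,0.0102,-0.0365,0.0133,0],[0.07,0.0102,-0.0365,0.0133,0],[0.07,0.0102,-0.0365,0.0133,0],[0.07,0.0102,-0.0365,0.0133,0],[0.07,0.0102,-0.0365,0.0133,0],[0.07,0.0102,-0.0365,0.0133,0],[0.07,0.0102,-0.0365,0.0133,0],[0.07,0.0102,-0.0365,0.0133,0]]'
python3 - <<'E'
from meas import *
tubes("side");st();to(.4815,-.1645,.18,89)
E
```

```text
t: 8.08
eef_pos: [0.6099, 0.271, 0.468]
tool_rot: [0.001, 0.008, 1.0, 0.0]
contact_force: [1.5, -0.5, -0.1]
gripper_width: 0.823
grasp_force: 0.0
t: 9.08
eef_pos: [0.4797, -0.1656, 0.3081]
tool_rot: [0.0, 0.008, 1.0, -0.0]
contact_force: [0.1, 0.2, 0.7]
gripper_width: 0.819
grasp_force: 0.0
side tube1 0.83 [410. 296.] c [ 473.  -359.4] L 122 W 41 a 8.2 z 41.8
side tube1 0.81 [390. 272.] c [ 489.3 -267.3] L 126 W 42 a 1.6 z 41.4
side tube1 0.77 [363. 255.] c [ 479.3 -165.3] L 122 W 42 a -0.3 z 41.5
side rail 0.69 [393. 236.] c [ 613.3 -160.5] L 144 W 61 a -6.4 z 41.1
t 9.23 p [ 0.4787 -0.1673  0.3077] w 0.822 gf 0.0 F [0.4 0.6 0.6]
tool x,y,z axes: [[-1.0, 0.024, 0.002], [0.024, 1.0, -0.001], [-0.002, -0.001, -1.0]]
from [ 0.4787 -0.1673  0.3077] yaw -0.4 then tool x -0.0027 y 0.0028 z 0.1277 dist 0.004
```

```bash

python3 -m pendant '[[0.07,-0.002,0.002,0.035,0],[0.07,0,0,0.035,0],[0.07,0,0,0.035,0],[0.07,0,0,0.02,0],[0.07,0,0,0.003,0],[0.03,0,0,0,0],[0.03,0,0,0,0],[0.03,0,0,0,0],[0.03,0,0,0,0],[0.03,0,0,0,0],[0.03,0,0,-0.01,0],[0.03,0,0,-0.03,0]]' 60
python3 -m pendant '[[0.03,0,0,-0.03,0],[0.03,0,0,-0.03,0],[0.03,0,0,0,0]]'
python3 - <<'E'
from h import *
st(); x,y=fx(5,90-20-24); print(x,y); to(x,y,.28,87.8)
E
```

```text
t: 10.23
eef_pos: [0.481, -0.1612, 0.219]
tool_rot: [-0.003, 0.008, 1.0, 0.001]
contact_force: [0.9, -1.3, -2.4]
gripper_width: 0.462
grasp_force: 61.3
t: 10.48
eef_pos: [0.4841, -0.1627, 0.2862]
tool_rot: [0.004, 0.009, 1.0, -0.0]
contact_force: [0.7, -1.3, -3.0]
gripper_width: 0.457
grasp_force: 61.7
t 10.48 p [ 0.4841 -0.1627  0.2862] w 0.457 gf 61.7 F [ 0.7 -1.3 -3. ]
tool x,y,z axes: [[-1.0, 0.017, -0.009], [0.017, 1.0, -0.001], [0.009, -0.001, -1.0]]
0.5519293539109204 0.10739179806425639
from [ 0.4841 -0.1627  0.2862] yaw 1.2 then tool x -0.0574 y 0.2725 z 0.0062 dist 0.279
```

```bash

python3 -m pendant '[[0.03,-0.0068,0.034,0,1.2],[0.03,-0.0068,0.034,0,0],[0.03,-0.0068,0.034,0,0],[0.03,-0.0068,0.034,0,0],[0.03,-0.0068,0.034,0,0],[0.03,-0.0068,0.034,0,0],[0.03,-0.0068,0.034,0,0],[0.03,-0.0068,0.034,0,0],[0.03,0,0,0.03,0],[0.03,0,0,0,0]]'
python3 - <<'E'
from h import *
st(); x,y=fx(2,46); to(x,y,.194,87.8)
I,D=bot.read_camera("side");C=cloud("side",D)
m=(C[...,2]>.09)&(I.max(2)<90)&(C[...,2]<.125)&(abs(C[...,0]-x)<.09)&(abs(C[...,1]-y)<.06);P=C[m]
print(len(P),np.percentile(P,[2,50,98],axis=0) if len(P) else 0)
E
```

```text
t: 11.32
eef_pos: [0.5446, 0.1113, 0.2471]
tool_rot: [-0.003, 0.016, 1.0, -0.0]
contact_force: [-0.6, -0.9, -4.0]
gripper_width: 0.457
grasp_force: 66.0
t 11.32 p [0.5446 0.1113 0.2471] w 0.457 gf 66.0 F [-0.6 -0.9 -4. ]
tool x,y,z axes: [[-0.999, 0.032, 0.005], [0.032, 0.999, -0.001], [-0.006, -0.0, -1.0]]
from [0.5446 0.1113 0.2471] yaw 0.4 then tool x -0.0045 y -0.0036 z 0.0531 dist 0.006
265 [[0.48291222 0.07609365 0.09181935]
 [0.52729015 0.10771436 0.10545146]
 [0.55581205 0.14531969 0.12381297]]
```

```bash

python3 -m pendant '[[0.03,-0.004,-0.0036,0.02,0.4],[0.03,0,0,0.02,0],[0.03,0,0,0.01,0],[0.03,0,0,0.003,0],[0.03,0,0,0,0]]'
python3 -m pendant '[[0.05,0,0,0,0],[0.05,0,0,0,0],[0.05,0,0,0,0],[0.05,0,0,-0.02,0],[0.05,0,0,-0.04,0],[0.07,0,-0.023,0,7],[0.07,0,0,0,7],[0.07,0,0,0,7],[0.07,0,0,0,7],[0.07,0,0,0,7],[0.07,0,0,0,7],[0.07,0,0,0,7]]'
python3 -m pendant '[[0.07,0,0,0,7],[0.07,0,0,0,7],[0.07,0,0,0,7],[0.07,0,0,0,7],[0.07,0,0,0,7],[0.07,0,0,0,6],[0.07,0,0,0,0]]'
python3 - <<'E'
from h import *
st(); x,y=fx(10,-2); to(x,y,.193,-2.2)
E
```

```text
t: 11.78
eef_pos: [0.5501, 0.1034, 0.1975]
tool_rot: [-0.001, 0.023, 1.0, -0.0]
contact_force: [0.5, -0.6, -3.1]
gripper_width: 0.456
grasp_force: 66.2
t: 12.78
eef_pos: [0.5496, 0.0813, 0.2585]
tool_rot: [0.0, 0.438, 0.899, 0.001]
contact_force: [0.1, -0.2, -1.0]
gripper_width: 0.825
grasp_force: 0.0
t: 13.37
eef_pos: [0.5495, 0.0816, 0.2581]
tool_rot: [0.0, 0.724, 0.69, 0.001]
contact_force: [0.1, 0.3, -0.5]
gripper_width: 0.818
grasp_force: 0.0
t 13.37 p [0.5495 0.0816 0.2581] w 0.818 gf 0.0 F [ 0.1  0.3 -0.5]
tool x,y,z axes: [[0.048, 0.999, 0.0], [0.999, -0.048, 0.001], [0.001, 0.0, -1.0]]
from [0.5495 0.0816 0.2581] yaw -0.5 then tool x -0.0222 y 0.0064 z 0.0651 dist 0.023
```

```bash

python3 -m pendant '[[0.07,-0.022,0.006,0,-0.5],[0.07,0,0,0.03,0],[0.07,0,0,0.025,0],[0.07,0,0,0.01,0],[0.07,0.01,0,0,0],[0.07,0.01,0,0,0],[0.07,0.008,0,0,0],[0.07,0.006,0,0,0],[0.07,0,0,0,0]]'
python3 - <<'E'
from h import *
o,r=st();x,y=fx(10,39); to(x,y,.193,-2.2)
I,D=bot.read_camera("top"); cv2.imwrite("pics/t2.png",cv2.resize(I[150:225,270:370],None,fx=4,fy=4,interpolation=cv2.INTER_CUBIC))
J,D=bot.read_camera("side"); cv2.imwrite("pics/c3.png",np.hstack([cv2.resize(I[145:225,270:370],None,fx=4,fy=4,interpolation=cv2.INTER_CUBIC),cv2.resize(J[160:260,275:375],None,fx=4,fy=3.2,interpolation=cv2.INTER_CUBIC)]))
E
```

```text
t: 14.12
eef_pos: [0.556, 0.0955, 0.1934]
tool_rot: [0.0, 0.718, 0.696, 0.001]
contact_force: [-0.0, 0.1, -0.2]
gripper_width: 0.82
grasp_force: 0.0
t 14.12 p [0.556  0.0955 0.1934] w 0.82 gf 0.0 F [-0.   0.1 -0.2]
tool x,y,z axes: [[0.032, 0.999, 0.002], [0.999, -0.032, 0.002], [0.002, 0.001, -1.0]]
from [0.556  0.0955 0.1934] yaw 0.3 then tool x 0.0047 y 0.0004 z 0.0004 dist 0.005
```

View pics/c3.png

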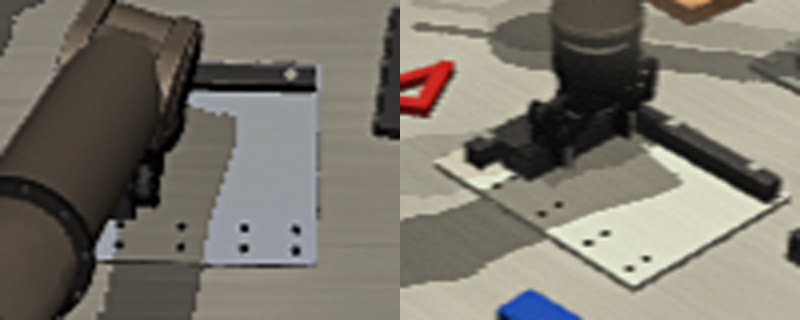

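The tube lies beside the stop with the fingers on its near side. I'll push on until the force rises.

```bash

for i in 1 2 3 4; do python3 -m pendant '[[0.07,0.0015,0,0,0],[0.07,0.0005,0,0,0]]' | egrep "eef|force"; done
```

```text
eef_pos: [0.5557, 0.0949, 0.1928]
contact_force: [0.1, 0.2, 0.4]
grasp_force: 0.0
eef_pos: [0.5557, 0.0964, 0.1927]
contact_force: [-1.4, -3.3, 2.1]
grasp_force: 1.4
eef_pos: [0.5558, 0.0981, 0.1927]
contact_force: [-0.0, -4.0, 2.7]
grasp_force: 2.0
eef_pos: [0.556, 0.1005, 0.1926]
contact_force: [-0.2, -4.3, 3.6]
grasp_force: 2.1
```

```bash

for i in 1 2 3; do python3 -m pendant '[[0.07,0.0015,0,0,0],[0.07,0.0005,0,0,0]]' | egrep "eef|contact"; done; python3 -c "
from h import *
x,y=fx(10,39); to(x,y,.193,-2.2)"
```

```text
eef_pos: [0.556, 0.1022, 0.1926]
contact_force: [-1.5, -7.5, 3.2]
eef_pos: [0.5559, 0.1026, 0.1926]
contact_force: [-0.0, -11.2, 3.2]
eef_pos: [0.5559, 0.103, 0.1927]
contact_force: [-1.3, -15.8, 3.6]
from [0.5559 0.103  0.1927] yaw -0.1 then tool x -0.0027 y 0.0009 z -0.0003 dist 0.003
```

```bash

python3 -m pendant '[[0.07,-0.015,0,0,0],[0.03,0,0,-0.03,0],[0.0,0,0,-0.03,0],[0.0,0.021,-0.033,0,0],[0.0,0.02,-0.033,0,0],[0.0,0,-0.033,0,0],[0,0,0,0,0]]'
python3 - <<'E'
from h import *
x,y=fx(-90,70); to(x,y,.193,-2.2)
E
```

```text
t: 15.97
eef_pos: [0.4518, 0.1385, 0.2511]
tool_rot: [-0.004, 0.718, 0.696, -0.003]
contact_force: [-1.0, -0.4, -0.3]
gripper_width: 0.002
grasp_force: 0.0
from [0.4518 0.1385 0.2511] yaw 0.4 then tool x -0.0033 y 0.0062 z 0.0581 dist 0.007
```

```bash

python3 -m pendant '[[0,-0.003,0.006,0.03,0],[0,0,0,0.025,0],[0,0,0,0.003,0],[0,0,0.008,0,0],[0,0,0.006,0,0],[0,0,0.004,0,0],[0,0,0,0,0]]' | egrep "eef|contact"
for i in 1 2 3 4 5 ; do python3 -m pendant '[[0,0,0.0015,0,0],[0,0,0.0005,0,0]]' | egrep "eef|contact"; done;  python3 -c "
from h import *
x,y=fx(-64.5,70); to(x,y,.193,-2.2)"
```

```text
eef_pos: [0.4835, 0.1327, 0.1956]
contact_force: [0.5, 0.4, -0.0]
eef_pos: [0.4842, 0.1326, 0.1951]
contact_force: [-2.4, 1.0, 1.7]
eef_pos: [0.485, 0.1325, 0.1946]
contact_force: [-6.1, 0.4, 5.4]
eef_pos: [0.4863, 0.1324, 0.1943]
contact_force: [-9.3, 0.4, 8.3]
eef_pos: [0.487, 0.1323, 0.1941]
contact_force: [-13.3, 1.0, 12.4]
eef_pos: [0.4877, 0.1322, 0.1938]
contact_force: [-19.3, 0.9, 16.9]
from [0.4877 0.1322 0.1938] yaw 0.2 then tool x 0.0017 y -0.0044 z 0.0008 dist 0.005
```

```bash

python3 -m pendant '[[0,0,-0.01,0,0],[0,0,-0.015,0,0],[0.02,0,0,-0.04,0],[0.07,0,0,-0.04,0],[0.07,-0.03,0,-0.03,0],[0.07,-0.035,0,0,0],[0.07,-0.035,0,0,0],[0.07,-0.035,0,0,0],[0.07,-0.035,0,0,0],[0.07,-0.035,0,0,0],[0.07,-0.035,0,0,0],[0.07,0,0,0,0]]'
cat > look.py <<'E'
from meas import *
import sys
k=sys.argv[1]; tubes("top");tubes("side")
I,D=bot.read_camera("top");J,E=bot.read_camera("side")
np.save("top1.npy",D);np.save("side1.npy",E);cv2.imwrite("pics/top1.png",I);cv2.imwrite("pics/side1.png",J)
cv2.imwrite(f"pics/l{k}.png",np.hstack([cv2.resize(I[145:225,270:370],None,fx=4,fy=4,interpolation=cv2.INTER_CUBIC),cv2.resize(J[160:260,275:375],None,fx=4,fy=3.2,interpolation=cv2.INTER_CUBIC)]))
E
python3 look.py 4; python3 -c "
from h import *
st(); print(fx(10,70),fx(10,30),fx(10,-10),fx(10,-60))"
```

```text
t: 18.38
eef_pos: [0.4572, -0.1132, 0.3051]
tool_rot: [0.002, 0.723, 0.691, 0.0]
contact_force: [0.8, 0.1, 0.4]
gripper_width: 0.822
grasp_force: 0.0
top tube1 0.93 [400. 199.] c [ 488.3 -266.2] L 120 W 41 a 0.3 z 43.9
top tube1 0.88 [298. 180.] c [558.3 132.2] L 120 W 40 a -2.7 z 55.5
top tube1 0.68 [428. 202.] c [ 470.7 -356.7] L 116 W 37 a 8.9 z 43.2
top rail 0.59 [378. 156.] c [ 644.  -162.8] L 82 W 59 a -9.2 z 44.1
side tube1 0.78 [394. 275.] c [ 489.5 -267. ] L 122 W 41 a 1.0 z 41.4
side tube1 0.78 [315. 201.] c [559.7 129.9] L 125 W 44 a 0.1 z 53.1
side tube1 0.56 [410. 297.] c [ 474.4 -359.2] L 124 W 41 a 7.8 z 41.3
side rail 0.83 [390. 235.] c [ 626.9 -159. ] L 125 W 65 a -10.0 z 41.4
t 18.78 p [ 0.4586 -0.1049  0.3039] w 0.818 gf 0.0 F [ 0.6 -0.1  0.4]
tool x,y,z axes: [[0.034, 0.999, 0.0], [0.999, -0.034, -0.0], [-0.0, 0.0, -1.0]]
[0.55784698 0.13118217] [0.55631146 0.09121165] [0.55477595 0.05124114] [0.55285656 0.00127799]
```

View pics/l4.png

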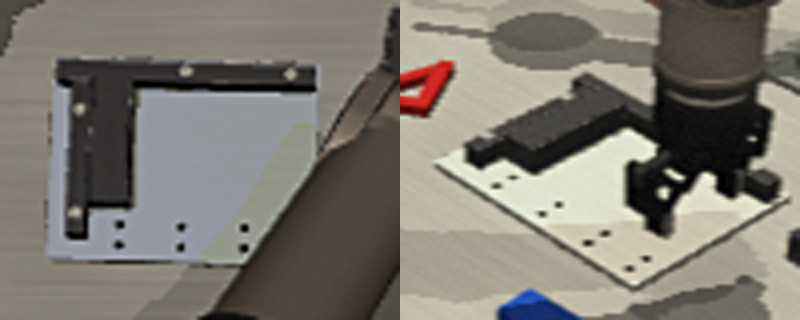

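The first tube is flush in the corner, with no gap at the stop or the fence (column ~135, row ~205 of the left crop is its free corner). Next tube.

```bash
python3 - <<'E'
from h import *
print(np.round(bot.get_obs()["q"],2)); to(.489,-.2666,.30,90.5)
E
```

```text
[-0.62  0.39  0.87  2.17 -0.43  0.77  0.51]
from [ 0.4586 -0.1049  0.3039] yaw 87.6 then tool x 0.0290 y 0.1620 z 0.0039 dist 0.165
```

```bash

python3 -m pendant '[[0.07,0,0,0,-7.1],[0.07,0,0,0,-7.1],[0.07,0,0,0,-7.1],[0.07,0,0,0,-7.1],[0.07,0,0,0,-7.1],[0.07,0,0,0,-7.1],[0.07,0,0,0,-7.1],[0.07,0,0,0,-7.1],[0.07,0,0,0,-7.1],[0.07,0,0,0,-7.1],[0.07,0,0,0,-7.1],[0.07,0,0,0,-7.1]]' >/dev/null
python3 -m pendant '[[0.07,0,0,0,-7.1],[0.07,-0.0058,-0.0324,0,0],[0.07,-0.0058,-0.0324,0,0],[0.07,-0.0058,-0.0324,0,0],[0.07,-0.0058,-0.0324,0,0],[0.07,-0.0058,-0.0324,0,0],[0.07,0,0,0.03,0],[0.07,0,0,0,0],[0.07,0,0,0,0]]'
python3 -c "
from meas import *
tubes('side',('tube1',)); to(.489,-.2666,.18,90.5)"
```

```text
t: 20.53
eef_pos: [0.4877, -0.2672, 0.2728]
tool_rot: [-0.002, -0.002, 1.0, 0.001]
contact_force: [-0.6, 1.3, 1.9]
gripper_width: 0.82
grasp_force: 0.0
side tube1 0.98 [412. 297.] c [ 472.9 -360. ] L 122 W 40 a 7.6 z 41.7
side tube1 0.84 [316. 200.] c [561.3 133.1] L 122 W 48 a -3.9 z 52.5
side tube1 0.78 [391. 275.] c [ 489.6 -266.3] L 123 W 42 a 0.9 z 41.5
from [ 0.4884 -0.267   0.2745] yaw -0.2 then tool x -0.0006 y 0.0004 z 0.0945 dist 0.001
```

```bash

python3 -m pendant '[[0.07,0,0,0.035,0],[0.07,0,0,0.035,0],[0.07,0,0,0.02,0],[0.07,0,0,0.005,0],[0.03,0,0,0,0],[0.03,0,0,0,0],[0.03,0,0,0,0],[0.03,0,0,0,0],[0.03,0,0,0,0],[0.03,0,0,-0.01,0],[0.03,0,0,-0.03,0],[0.03,0,0,-0.03,0]]' 60
python3 -m pendant '[[0.03,0,0,-0.03,2.7],[0.03,-0.0046,0.0337,0,0],[0.03,-0.0046,0.0337,0,0],[0.03,-0.0046,0.0337,0,0],[0.03,-0.0046,0.0337,0,0],[0.03,-0.0046,0.0337,0,0],[0.03,-0.0046,0.0337,0,0],[0.03,-0.0046,0.0337,0,0],[0.03,-0.0046,0.0337,0,0],[0.03,-0.0046,0.0337,0,0],[0.03,-0.0046,0.0337,0.02,0],[0.03,0,0,0.01,0]]'
python3 -m pendant '[[0.03,0,0,0,0],[0.03,0,0,0,0]]' >/dev/null; python3 -c "
from h import *
st(); x,y=fx(2,6); to(x,y,.194,87.8)"
```

```text
t: 21.63
eef_pos: [0.4871, -0.2678, 0.2496]
tool_rot: [-0.001, -0.002, 1.0, 0.0]
contact_force: [0.7, -1.0, -2.8]
gripper_width: 0.457
grasp_force: 61.4
t: 22.63
eef_pos: [0.5491, 0.0753, 0.2488]
tool_rot: [0.001, 0.016, 1.0, 0.002]
contact_force: [-0.3, 0.9, -2.7]
gripper_width: 0.457
grasp_force: 61.6
t 22.8 p [0.5479 0.0662 0.2491] w 0.457 gf 61.7 F [-0.4 -0.4 -2.3]
tool x,y,z axes: [[-0.999, 0.043, 0.001], [0.043, 0.999, -0.001], [-0.001, -0.001, -1.0]]
from [0.5479 0.0662 0.2491] yaw -0.3 then tool x 0.0006 y 0.0013 z 0.0551 dist 0.001
```

```bash

python3 -m pendant '[[0.03,0,0.001,0.02,0],[0.03,0,0,0.02,0],[0.03,0,0,0.01,0],[0.03,0,0,0.006,0],[0.03,0,0,0,0],[0.05,0,0,0,0],[0.05,0,0,0,0],[0.05,0,0,0,0],[0.05,0,0,-0.02,0],[0.05,0,0,-0.04,0],[0.07,-0.006,-0.024,0,0],[0.07,0,-0.024,0,7]]'
python3 -m pendant '[[0.07,0,0,0,7],[0.07,0,0,0,7],[0.07,0,0,0,7],[0.07,0,0,0,7],[0.07,0,0,0,7],[0.07,0,0,0,7],[0.07,0,0,0,7],[0.07,0,0,0,7],[0.07,0,0,0,7],[0.07,0,0,0,7],[0.07,0,0,0,7],[0.07,0,0,0,6]]'
python3 -m pendant '[[0.07,0,0,0,0]]'|grep wid; python3 -c "
from h import *
st(); x,y=fx(10,-42); to(x,y,.193,-2.2)"
```

```text
t: 23.8
eef_pos: [0.5545, 0.0206, 0.2559]
tool_rot: [0.003, 0.08, 0.997, 0.001]
contact_force: [1.3, -0.4, -0.6]
gripper_width: 0.818
grasp_force: 0.0
t: 24.8
eef_pos: [0.5526, 0.0196, 0.2535]
tool_rot: [0.0, 0.724, 0.69, 0.001]
contact_force: [-1.1, -0.3, 0.4]
gripper_width: 0.816
grasp_force: 0.0
gripper_width: 0.823
t 24.88 p [0.5526 0.0198 0.2532] w 0.823 gf 0.0 F [-0.1  0.1 -0.2]
tool x,y,z axes: [[0.046, 0.999, -0.0], [0.999, -0.046, 0.001], [0.001, -0.0, -1.0]]
from [0.5526 0.0198 0.2532] yaw -0.4 then tool x -0.0005 y 0.0010 z 0.0602 dist 0.001
```

```bash

python3 -m pendant '[[0.07,0,0,0.03,-0.4],[0.07,0,0,0.025,0],[0.07,0,0,0.005,0],[0.07,0.01,0,0,0],[0.07,0.01,0,0,0],[0.07,0.008,0,0,0],[0.07,0.006,0,0,0],[0.07,0.004,0,0,0],[0.07,0,0,0,0]]' | egrep "eef|contact"
for i in 1 2 3 4 5 6; do python3 -m pendant '[[0.07,0.0015,0,0,0],[0.07,0.0005,0,0,0]]' | egrep "eef|contact"; done
python3 -c "
from h import *
x,y=fx(10,1.7); to(x,y,.193,-2.2)"
```

```text
eef_pos: [0.5541, 0.0591, 0.1935]
contact_force: [0.0, 0.6, 0.2]
eef_pos: [0.5539, 0.0596, 0.1933]
contact_force: [-0.6, -0.1, 1.5]
eef_pos: [0.5539, 0.0604, 0.1933]
contact_force: [-0.9, -4.8, 3.4]
eef_pos: [0.554, 0.0623, 0.1932]
contact_force: [-0.4, -6.2, 4.3]
eef_pos: [0.5539, 0.0627, 0.1933]
contact_force: [-1.1, -11.5, 4.1]
eef_pos: [0.5538, 0.0631, 0.1933]
contact_force: [0.1, -15.6, 3.8]
eef_pos: [0.5538, 0.0636, 0.1933]
contact_force: [-0.6, -20.7, 2.5]
from [0.5538 0.0636 0.1933] yaw -0.1 then tool x -0.0006 y 0.0015 z 0.0003 dist 0.002
```

Butted. Now the end push for tube 2 (fixture y = 30).

```bash

python3 -m pendant '[[0.07,-0.018,0,0,0],[0.03,0,0,-0.03,0],[0.0,0,0,-0.03,0],[0.0,0.02,-0.033,0,0],[0.0,0.02,-0.033,0,0],[0.0,0.0,-0.028,0,0],[0,0,0,0,0]]' |egrep eef
python3 - <<'E'
from h import *
x,y=fx(-84,30); to(x,y,.195,-2.2)
E
```

```text
eef_pos: [0.4557, 0.0964, 0.2517]
from [0.4557 0.0964 0.2517] yaw 0.3 then tool x -0.0013 y 0.0067 z 0.0567 dist 0.007
```

```bash

python3 -m pendant '[[0,-0.001,0.006,0.03,0],[0,0,0,0.025,0],[0,0,0.006,0,0],[0,0,0.006,0,0],[0,0,0.004,0,0],[0,0,0.002,0,0],[0,0,0,0,0]]' | egrep "eef|contact"
for i in 1 2 3 4 5 ; do python3 -m pendant '[[0,0,0.0015,0,0],[0,0,0.0005,0,0]]' | egrep "eef|contact"; done;  python3 -c "
from h import *
x,y=fx(-60,30); to(x,y,.195,-2.2)"
```

```text
eef_pos: [0.4845, 0.0928, 0.1985]
contact_force: [-5.6, 0.8, 0.6]
eef_pos: [0.4852, 0.0928, 0.1983]
contact_force: [-10.9, 1.5, 3.5]
eef_pos: [0.4859, 0.0927, 0.1981]
contact_force: [-17.3, 1.6, 10.6]
eef_pos: [0.4865, 0.0925, 0.198]
contact_force: [-22.0, 2.0, 17.0]
eef_pos: [0.4873, 0.0924, 0.1978]
contact_force: [-27.6, 2.2, 24.3]
eef_pos: [0.4879, 0.0922, 0.1977]
contact_force: [-32.6, 2.4, 30.1]
from [0.4879 0.0922 0.1977] yaw 0.1 then tool x 0.0016 y -0.0016 z 0.0027 dist 0.002
```

Home against the fence. Retreat toward tube 3 and check.

```bash

python3 -m pendant '[[0,0,-0.012,0,0],[0,0,-0.018,0,0],[0.02,0,0,-0.04,0],[0.07,0,0,-0.04,0],[0.07,-0.03,0,-0.03,0],[0.07,-0.037,0,0,0],[0.07,-0.037,0,0,0],[0.07,-0.037,0,0,0],[0.07,-0.037,0,0,0],[0.07,-0.037,0,0,0],[0.07,-0.037,0,0,0],[0.07,0,0,0,0]]' |egrep eef
python3 -m pendant '[[0.07,0,0,0,-7],[0.07,0,0,0,-7],[0.07,0,0,0,-7],[0.07,0,0,0,-7],[0.07,0,0,0,-7],[0.07,0,0,0,-7],[0.07,0,0,0,-7],[0.07,0,0,0,-7],[0.07,0,0,0,-7],[0.07,0,0,0,-7],[0.07,0,0,0,-7],[0.07,0,0,0,-7]]' |egrep eef
python3 look.py 5; python3 -c "
from h import *
st(); to(.473,-.3594,.28,98)"
```

```text
eef_pos: [0.4548, -0.1661, 0.3101]
eef_pos: [0.4564, -0.1583, 0.3089]
top tube1 0.84 [305. 183.] c [556.4  92.5] L 118 W 39 a -2.2 z 55.5
top tube1 0.79 [426. 204.] c [ 472.8 -359.3] L 119 W 42 a 8.1 z 42.9
top rail 0.62 [370. 159.] c [ 625.2 -158.5] L 121 W 59 a -10.5 z 43.8
side tube1 0.78 [326. 207.] c [556.3  89.5] L 119 W 40 a -2.5 z 53.1
side tube1 0.73 [410. 295.] c [ 472.  -359.8] L 123 W 40 a 8.1 z 41.7
side tube1 0.59 [314. 197.] c [559.8 132.3] L 125 W 44 a -3.1 z 54.1
side rail 0.89 [392. 235.] c [ 626.7 -160.9] L 124 W 64 a -7.8 z 41.3
side rail 0.57 [361. 115.] c [811.9  84.6] L 159 W 68 a -46.7 z 309.8
t 31.03 p [ 0.456  -0.1577  0.3076] w 0.818 gf 0.0 F [-0.2 -0.3  0.1]
tool x,y,z axes: [[-0.99, 0.142, -0.0], [0.142, 0.99, -0.0], [0.0, -0.0, -1.0]]
from [ 0.456  -0.1577  0.3076] yaw -16.2 then tool x 0.0113 y -0.2021 z 0.0276 dist 0.202
```

View pics/l5.png

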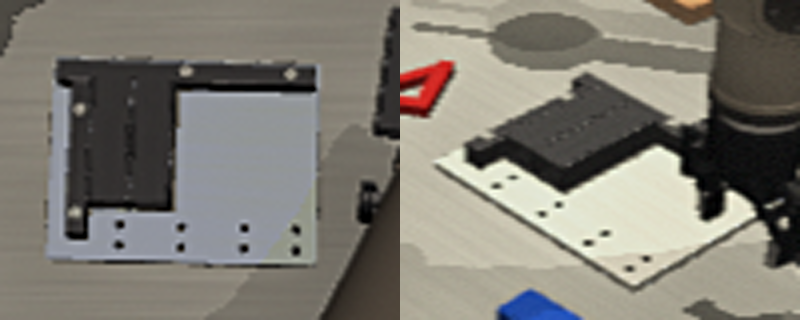

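Both tubes sit tight and home (free corner at about (175,208) in the left crop). Third square tube.

```bash

python3 -m pendant '[[0.07,0,0,0,-5.4],[0.07,0,0,0,-5.4],[0.07,0,0,0,-5.4],[0.07,0.0019,-0.0337,0,0],[0.07,0.0019,-0.0337,0,0],[0.07,0.0019,-0.0337,0,0],[0.07,0.0019,-0.0337,0,0],[0.07,0.0019,-0.0337,0,0],[0.07,0.0019,-0.0337,0.02,0],[0.07,0,0,0.01,0],[0.07,0,0,0,0],[0.07,0,0,0,0]]' | grep eef
python3 -c "
from meas import *
tubes('side',('tube1',)); to(.473,-.3594,.18,98)"
```

```text
eef_pos: [0.473, -0.359, 0.2766]
side tube1 0.87 [322. 205.] c [557.1  89.8] L 119 W 42 a -3.6 z 52.9
side tube1 0.59 [412. 298.] c [ 473.  -359.9] L 122 W 40 a 8.0 z 41.6
side tube1 0.50 [315. 196.] c [557.9 131.4] L 119 W 44 a 0.1 z 54.3
from [ 0.4738 -0.3583  0.2778] yaw 0.2 then tool x 0.0009 y -0.0010 z 0.0978 dist 0.001
```

```bash

python3 -m pendant '[[0.07,0,-0.001,0.035,0],[0.07,0,0,0.035,0],[0.07,0,0,0.02,0],[0.07,0,0,0.007,0],[0.03,0,0,0,0],[0.03,0,0,0,0],[0.03,0,0,0,0],[0.03,0,0,0,0],[0.03,0,0,0,0],[0.03,0,0,-0.01,0],[0.03,0,0,-0.03,0],[0.03,0,0,-0.03,0]]' 60
python3 -m pendant '[[0.03,0,0,-0.03,5.1],[0.03,0,0,0,5.1],[0.03,-0.0052,0.0354,0,0],[0.03,-0.0052,0.0354,0,0],[0.03,-0.0052,0.0354,0,0],[0.03,-0.0052,0.0354,0,0],[0.03,-0.0052,0.0354,0,0],[0.03,-0.0052,0.0354,0,0],[0.03,-0.0052,0.0354,0,0],[0.03,-0.0052,0.0354,0,0],[0.03,-0.0052,0.0354,0,0],[0.03,-0.0052,0.0354,0,0]]'
python3 -m pendant '[[0.03,-0.0052,0.0354,0.01,0],[0.03,0,0,0.02,0],[0.03,0,0,0,0],[0.03,0,0,0,0]]' >/dev/null; python3 -c "
from h import *
st(); x,y=fx(2,-34); to(x,y,.194,87.8)"
```

```text
t: 33.13
eef_pos: [0.4727, -0.36, 0.2509]
tool_rot: [-0.001, -0.071, 0.997, 0.001]
contact_force: [1.1, -0.5, -2.8]
gripper_width: 0.46
grasp_force: 61.0
t: 34.13
eef_pos: [0.538, -0.0069, 0.2813]
tool_rot: [0.0, 0.018, 1.0, 0.0]
contact_force: [0.6, -0.3, -2.5]
gripper_width: 0.458
grasp_force: 61.4
t 34.47 p [0.5441 0.0267 0.2505] w 0.459 gf 61.4 F [ 0.4 -0.9 -0.5]
tool x,y,z axes: [[-0.999, 0.036, 0.002], [0.036, 0.999, -0.001], [-0.002, -0.001, -1.0]]
from [0.5441 0.0267 0.2505] yaw 0.2 then tool x -0.0017 y 0.0010 z 0.0565 dist 0.002
```

```bash

python3 -m pendant '[[0.03,-0.001,0.001,0.02,0],[0.03,0,0,0.02,0],[0.03,0,0,0.01,0],[0.03,0,0,0.007,0],[0.03,0,0,0,0],[0.05,0,0,0,0],[0.05,0,0,0,0],[0.05,0,0,0,0],[0.05,0,0,-0.02,0],[0.05,0,0,-0.04,0],[0.07,-0.008,-0.024,0,0],[0.07,0,-0.024,0,7]]'
python3 -m pendant '[[0.07,0,0,0,7],[0.07,0,0,0,7],[0.07,0,0,0,7],[0.07,0,0,0,7],[0.07,0,0,0,7],[0.07,0,0,0,7],[0.07,0,0,0,7],[0.07,0,0,0,7],[0.07,0,0,0,7],[0.07,0,0,0,7],[0.07,0,0,0,7],[0.07,0,0,0,6]]'|grep eef
python3 -m pendant '[[0.07,0,0,0,0]]'|grep wid; python3 -c "
from h import *
st(); x,y=fx(10,-82); to(x,y,.193,-2.2)"
```

```text
t: 35.47
eef_pos: [0.5542, -0.0194, 0.2563]
tool_rot: [0.003, 0.077, 0.997, 0.001]
contact_force: [0.5, -0.3, -0.2]
gripper_width: 0.815
grasp_force: 0.0
eef_pos: [0.5521, -0.0205, 0.2538]
gripper_width: 0.817
t 36.55 p [ 0.552  -0.0204  0.2535] w 0.817 gf 0.0 F [ 0.3 -0.4  0.5]
tool x,y,z axes: [[0.039, 0.999, -0.0], [0.999, -0.039, 0.0], [0.0, -0.0, -1.0]]
from [ 0.552  -0.0204  0.2535] yaw -0.1 then tool x -0.0004 y -0.0000 z 0.0605 dist 0.000
```

```bash

python3 -m pendant '[[0.07,0,0,0.03,0],[0.07,0,0,0.025,0],[0.07,0,0,0.005,0],[0.07,0.01,0,0,0],[0.07,0.01,0,0,0],[0.07,0.008,0,0,0],[0.07,0.006,0,0,0],[0.07,0.004,0,0,0],[0.07,0,0,0,0]]' | egrep "eef|contact"
for i in 1 2 3 4 5 6; do python3 -m pendant '[[0.07,0.0015,0,0,0],[0.07,0.0005,0,0,0]]' | egrep "eef|contact"; done
python3 -c "
from h import *
x,y=fx(10,-38.3); to(x,y,.193,-2.2)"
```

```text
eef_pos: [0.5537, 0.019, 0.194]
contact_force: [-0.5, -0.4, -0.3]
eef_pos: [0.5534, 0.0195, 0.1937]
contact_force: [-0.7, -0.6, 1.1]
eef_pos: [0.5534, 0.0205, 0.1937]
contact_force: [-0.2, -4.1, 2.3]
eef_pos: [0.5535, 0.0222, 0.1937]
contact_force: [0.0, -5.2, 3.2]
eef_pos: [0.5533, 0.0227, 0.1937]
contact_force: [0.6, -10.0, 1.4]
eef_pos: [0.5532, 0.0232, 0.1937]
contact_force: [-0.3, -15.2, 0.3]
eef_pos: [0.5531, 0.0237, 0.1938]
contact_force: [-0.4, -20.3, -1.4]
from [0.5531 0.0237 0.1938] yaw -0.1 then tool x -0.0007 y 0.0006 z 0.0008 dist 0.001
```

```bash

python3 -m pendant '[[0.07,-0.018,0,0,0],[0.03,0,0,-0.03,0],[0.0,0,0,-0.03,0],[0.0,0.02,-0.033,0,0],[0.0,0.019,-0.033,0,0],[0.0,0.0,-0.024,0,0],[0,0,0,0,0],[0,0,0,0,0]]' |egrep eef
python3 -c "
from h import *
x,y=fx(-84,-10); to(x,y,.197,-2.2)"
```

```text
eef_pos: [0.4635, 0.0545, 0.2533]
from [0.4635 0.0545 0.2533] yaw 0.2 then tool x 0.0002 y -0.0026 z 0.0563 dist 0.003
```

```bash

python3 -m pendant '[[0,0,-0.003,0.03,0],[0,0,0,0.025,0],[0,0,0.006,0,0],[0,0,0.006,0,0],[0,0,0.004,0,0],[0,0,0.002,0,0],[0,0,0,0,0]]' | egrep "eef|contact"
for i in 1 2 3 4 ; do python3 -m pendant '[[0,0,0.0015,0,0],[0,0,0.0005,0,0]]' | egrep "eef|contact"; done;  python3 -c "
from h import *
x,y=fx(-60,-10); to(x,y,.195,-2.2)"
```

```text
eef_pos: [0.4809, 0.0528, 0.1995]
contact_force: [0.1, -0.4, -0.4]
eef_pos: [0.4817, 0.053, 0.1989]
contact_force: [-2.2, -0.6, 2.3]
eef_pos: [0.4828, 0.0529, 0.1984]
contact_force: [-6.0, 0.1, 5.1]
eef_pos: [0.4835, 0.0528, 0.1981]
contact_force: [-10.8, 1.2, 11.3]
eef_pos: [0.4842, 0.0526, 0.1978]
contact_force: [-17.3, 1.9, 15.6]
from [0.4842 0.0526 0.1978] yaw 0.1 then tool x 0.0013 y 0.0006 z 0.0028 dist 0.001
```

Now rail: retreat, rotate, look.

```bash

python3 -m pendant '[[0,0,-0.012,0,0],[0,0,-0.018,0,0],[0.02,0,0,-0.04,0],[0.0854,0,0,-0.04,0],[0.0854,-0.03,0,-0.03,0],[0.0854,-0.037,0,0,0],[0.0854,-0.037,0,0,0],[0.0854,-0.037,0,0,0],[0.0854,-0.037,0,0,0],[0.0854,-0.03,0,0,0],[0.0854,0,0,0,0],[0.0854,0,0,0,0]]' |egrep eef
python3 -m pendant '[[0.0854,0,0,0,-7.1],[0.0854,0,0,0,-7.1],[0.0854,0,0,0,-7.1],[0.0854,0,0,0,-7.1],[0.0854,0,0,0,-7.1],[0.0854,0,0,0,-7.1],[0.0854,0,0,0,-7.1],[0.0854,0,0,0,-7.1],[0.0854,0,0,0,-7.1],[0.0854,0,0,0,-7.1],[0.0854,0,0,0,-7.1],[0.0854,0,0,0,-7.1]]' |egrep eef
python3 look.py 6; python3 -c "
from h import *
st(); to(.6265,-.1602,.28,81)"
```

```text
eef_pos: [0.4498, -0.1555, 0.3083]
eef_pos: [0.4506, -0.1517, 0.3078]
top tube1 0.68 [307. 182.] c [556.6  93.6] L 118 W 45 a -0.2 z 55.8
top tube1 0.55 [322. 183.] c [555.9  52.1] L 118 W 38 a -0.5 z 55.3
top tube1 0.55 [296. 178.] c [558. 133.] L 120 W 42 a -4.1 z 55.8
top rail 0.92 [373. 159.] c [ 624.5 -158.4] L 120 W 56 a -13.4 z 43.7
side tube1 0.77 [320. 204.] c [557.   93.1] L 121 W 43 a -2.7 z 54.1
side tube1 0.72 [325. 215.] c [554.2  53.2] L 116 W 44 a -0.7 z 52.9
side tube1 0.71 [314. 198.] c [558.4 134.6] L 124 W 46 a -0.2 z 54.0
side rail 0.60 [394. 236.] c [ 626.7 -160.6] L 126 W 64 a -9.5 z 41.4
t 42.62 p [ 0.4502 -0.1532  0.3078] w 1.0 gf 0.0 F [-0.1  0.  -0.2]
tool x,y,z axes: [[-0.993, 0.121, 0.0], [0.121, 0.993, -0.0], [-0.0, -0.0, -1.0]]
from [ 0.4502 -0.1532  0.3078] yaw 2.1 then tool x -0.1753 y 0.0206 z 0.0278 dist 0.176
```

View pics/l6.png

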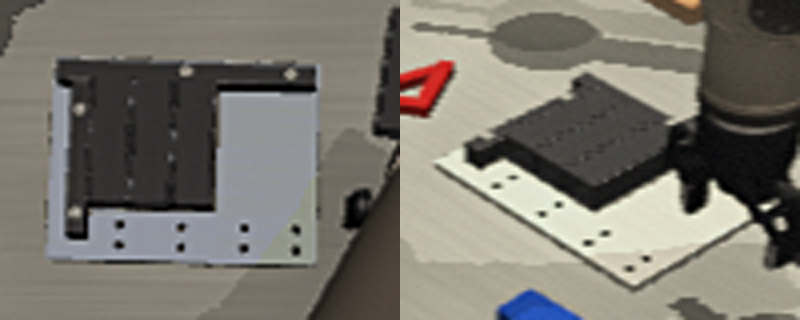

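Three tubes tight and home (free corner at about (215,208)). Now the rail.

```bash

python3 -m pendant '[[0.0854,0,0,0,2.6],[0.0854,-0.035,0.004,0,0],[0.0854,-0.035,0.004,0,0],[0.0854,-0.035,0.004,0,0],[0.0854,-0.035,0.004,0,0],[0.0854,-0.035,0.004,0.02,0],[0.0854,0,0,0.02,0],[0.0854,0,0,0,0],[0.0854,0,0,0,0]]' | grep eef
python3 -c "
from meas import *
tubes('side',('rail',)); to(.6262,-.1600,.18,80.5)"
```

```text
eef_pos: [0.6252, -0.1625, 0.2665]
side rail 0.75 [391. 235.] c [ 626.6 -161. ] L 126 W 62 a -9.5 z 41.4
from [ 0.6253 -0.1631  0.2687] yaw -0.1 then tool x -0.0003 y 0.0032 z 0.0887 dist 0.003
```

```bash

python3 -m pendant '[[0.0854,0,0.003,0.035,0],[0.0854,0,0,0.035,0],[0.0854,0,0,0.015,0],[0.0854,0,0,0.003,0],[0.05,0,0,0,0],[0.05,0,0,0,0],[0.05,0,0,0,0],[0.05,0,0,0,0],[0.05,0,0,0,0],[0.05,0,0,-0.01,0],[0.05,0,0,-0.03,0],[0.05,0,0,-0.03,0]]' 60
python3 -m pendant '[[0.05,0,0,-0.03,-3.65],[0.05,0,0,0,-3.65],[0.05,0.0174,0.0269,0,0],[0.05,0.0174,0.0269,0,0],[0.05,0.0174,0.0269,0,0],[0.05,0.0174,0.0269,0,0],[0.05,0.0174,0.0269,0,0],[0.05,0,0,0.03,0],[0.05,0,0,0,0],[0.05,0,0,0,0]]'
python3 -c "
from h import *
st(); x,y=fx(2,-84); to(x,y,.194,87.8)"
```

```text
t: 44.47
eef_pos: [0.6255, -0.1593, 0.2501]
tool_rot: [-0.002, 0.083, 0.997, 0.0]
contact_force: [1.7, -0.5, -4.7]
gripper_width: 0.694
grasp_force: 66.8
t: 45.3
eef_pos: [0.5439, -0.0218, 0.25]
tool_rot: [-0.001, 0.019, 1.0, -0.0]
contact_force: [-0.2, -1.2, -3.6]
gripper_width: 0.691
grasp_force: 68.4
t 45.3 p [ 0.5439 -0.0218  0.25  ] w 0.691 gf 68.4 F [-0.2 -1.2 -3.6]
tool x,y,z axes: [[-0.999, 0.037, 0.002], [0.037, 0.999, -0.0], [-0.002, -0.0, -1.0]]
from [ 0.5439 -0.0218  0.25  ] yaw 0.1 then tool x -0.0001 y -0.0006 z 0.0560 dist 0.001
```

```bash

python3 -m pendant '[[0.05,0,-0.001,0.02,0],[0.05,0,0,0.02,0],[0.05,0,0,0.01,0],[0.05,0,0,0.006,0],[0.05,0,0,0,0],[0.067,0,0,0,0],[0.067,0,0,0,0],[0.067,0,0,0,0],[0.067,0,0,-0.02,0],[0.067,0,0,-0.04,0],[0.07,-0.007,-0.029,0,0],[0.07,0,-0.029,0,7]]'
python3 -m pendant '[[0.07,0,0,0,7],[0.07,0,0,0,7],[0.07,0,0,0,7],[0.07,0,0,0,7],[0.07,0,0,0,7],[0.07,0,0,0,7],[0.07,0,0,0,7],[0.07,0,0,0,7],[0.07,0,0,0,7],[0.07,0,0,0,7],[0.07,0,0,0,7],[0.07,0,0,0,6]]'|grep eef
python3 -m pendant '[[0.07,0,0,0,0]]'|grep wid; python3 -c "
from h import *
st(); x,y=fx(10,-142); to(x,y,.193,-2.2)"
```

```text
t: 46.3
eef_pos: [0.552, -0.0795, 0.2569]
tool_rot: [0.004, 0.077, 0.997, 0.001]
contact_force: [0.4, -0.9, -0.6]
gripper_width: 0.82
grasp_force: 0.0
eef_pos: [0.5497, -0.081, 0.2545]
gripper_width: 0.821
t 47.38 p [ 0.5497 -0.0808  0.2541] w 0.821 gf 0.0 F [-0.4  0.1 -0.2]
tool x,y,z axes: [[0.041, 0.999, -0.0], [0.999, -0.041, 0.0], [0.0, -0.0, -1.0]]
from [ 0.5497 -0.0808  0.2541] yaw -0.1 then tool x 0.0002 y -0.0000 z 0.0611 dist 0.000
```

Expected contact end: tool at fixture y ≈ −98.

```bash

python3 -m pendant '[[0.07,0,0,0.03,0],[0.07,0,0,0.025,0],[0.07,0,0,0.005,0],[0.07,0.01,0,0,0],[0.07,0.01,0,0,0],[0.07,0.008,0,0,0],[0.07,0.006,0,0,0],[0.07,0.004,0,0,0],[0.07,0,0,0,0]]' | egrep "eef|contact"
for i in 1 2 3 4 5 6; do python3 -m pendant '[[0.07,0.0015,0,0,0],[0.07,0.0005,0,0,0]]' | egrep "eef|contact"; done
python3 -c "
from h import *
x,y=fx(10,-98.3); to(x,y,.193,-2.2)"
```

```text
eef_pos: [0.5513, -0.0421, 0.1947]
contact_force: [0.2, -0.5, -0.7]
eef_pos: [0.5511, -0.0417, 0.1945]
contact_force: [0.3, -4.5, 3.6]
eef_pos: [0.5511, -0.0406, 0.1945]
contact_force: [-0.1, -5.8, 3.7]
eef_pos: [0.5511, -0.0388, 0.1945]
contact_force: [-1.2, -6.0, 4.7]
eef_pos: [0.5511, -0.0374, 0.1945]
contact_force: [0.2, -10.1, 2.9]
eef_pos: [0.551, -0.0368, 0.1946]
contact_force: [0.3, -14.6, 1.6]
eef_pos: [0.5509, -0.0364, 0.1947]
contact_force: [0.7, -19.5, -1.1]
from [ 0.5509 -0.0364  0.1947] yaw -0.2 then tool x -0.0006 y 0.0005 z 0.0017 dist 0.001
```

```bash

python3 -m pendant '[[0.07,-0.018,0,0,0],[0.03,0,0,-0.03,0],[0.0,0,0,-0.03,0],[0.0,0.026,-0.031,0,0],[0.0,0.026,-0.031,0,0],[0.0,0.0,-0.032,0,0],[0,0,0,0,0],[0,0,0,0,0]]' |egrep eef
python3 -m pendant '[[0,0,0,0.03,0],[0,0,0,0.025,0],[0,0,0.003,0,0],[0,0,0,0,0]]' | egrep "eef|contact"
python3 -c "
from h import *
x,y=fx(-65,-60); to(x,y,.197,-2.2)"
```

```text
eef_pos: [0.4569, 0.0074, 0.2535]
eef_pos: [0.4626, 0.0058, 0.1987]
contact_force: [0.3, -0.4, 0.5]
from [0.4626 0.0058 0.1987] yaw -0.0 then tool x -0.0011 y 0.0154 z 0.0017 dist 0.015
```

```bash

python3 -m pendant '[[0,0,0.006,0,0],[0,0,0.006,0,0],[0,0,0.003,0,0],[0,0,0,0,0]]' | egrep "eef|contact"
for i in 1 2 3 4 5; do python3 -m pendant '[[0,0,0.0015,0,0],[0,0,0.0005,0,0]]' | egrep "eef|contact"; done;  python3 -c "
from h import *
x,y=fx(-60,-60); to(x,y,.195,-2.2)"
```

```text
eef_pos: [0.4769, 0.0053, 0.1996]
contact_force: [-3.6, -1.2, 3.3]
eef_pos: [0.4775, 0.0052, 0.1993]
contact_force: [-9.0, -0.9, 9.4]
eef_pos: [0.4791, 0.0051, 0.1991]
contact_force: [-8.4, -1.0, 7.3]
eef_pos: [0.4812, 0.0051, 0.1992]
contact_force: [-9.4, -0.2, 7.1]
eef_pos: [0.482, 0.0049, 0.1989]
contact_force: [-15.8, -0.5, 12.3]
eef_pos: [0.4826, 0.0048, 0.1986]
contact_force: [-20.0, 1.2, 16.3]
from [0.4826 0.0048 0.1986] yaw -0.0 then tool x -0.0008 y 0.0003 z 0.0036 dist 0.001
```

```bash

python3 -m pendant '[[0,0,-0.012,0,0],[0,0,-0.018,0,0],[0,0,0,-0.04,0],[0.05,0,0,-0.04,0],[0.05,0,0,-0.04,0],[0.05,0.035,0,-0.04,0],[0.05,0.035,0,-0.04,0],[0.05,0.035,0,-0.03,0],[0.05,0.035,0,0,0],[0.05,0.035,0,0,0],[0.05,0.035,0,0,0],[0.05,0.035,0,0,0]]' |egrep eef
python3 -m pendant '[[0.05,0.035,0,0,0],[0.05,0.035,0,0,0],[0.05,0.035,0,0,0],[0.05,0,0,0,0],[0.05,0,0,0,0]]' |egrep eef
python3 look.py 7; python3 - <<'E'
from h import *
st()
P={}
for n in("top","side"):
    for k in ["hood_mouth","hood_grip"]:
        d=bot.pinpoint(k,n)
        if d: P[k,n]=d[0]["at"]; print(n,k,np.round(d[0]["at"],1),d[0]["score"])
for k in ["hood_mouth","hood_grip"]:
    if (k,"top") in P and (k,"side") in P: print(k,*[np.round(v,4) for v in tri(("top",P[k,"top"]),("side",P[k,"side"]))])
E
```

```text
eef_pos: [0.4653, 0.235, 0.4098]
eef_pos: [0.469, 0.3405, 0.4091]
top tube1 0.90 [306. 184.] c [556.5  93.7] L 118 W 38 a -0.3 z 56.0
top tube1 0.66 [297. 178.] c [559.2 131.8] L 121 W 39 a -0.3 z 55.9
top rail 0.57 [332. 181.] c [553.7   2.9] L 122 W 61 a -0.7 z 55.5
side tube1 0.75 [323. 203.] c [556.7  92. ] L 122 W 44 a -3.2 z 53.9
side tube1 0.72 [312. 197.] c [559.3 132.3] L 123 W 42 a 0.6 z 54.1
side tube1 0.63 [326. 209.] c [558.   53.2] L 126 W 51 a -4.3 z 53.9
side rail 0.79 [343. 217.] c [553.8   3.9] L 123 W 65 a -3.2 z 53.4
t 53.12 p [0.4693 0.3369 0.409 ] w 0.586 gf 0.0 F [0.3 0.3 1. ]
tool x,y,z axes: [[0.039, 0.999, 0.001], [0.999, -0.039, -0.0], [-0.0, 0.001, -1.0]]
top hood_mouth [250.6 139. ] 0.65
top hood_grip [223.1 146.2] 0.58
side hood_mouth [307.5 134.8] 0.85
side hood_grip [282.6 115.9] 0.71
hood_mouth [0.6736 0.2885 0.1942] [0.0024 0.0024]
hood_grip [0.6272 0.3707 0.2609] [0.0037 0.0037]
```

View pics/l7.png

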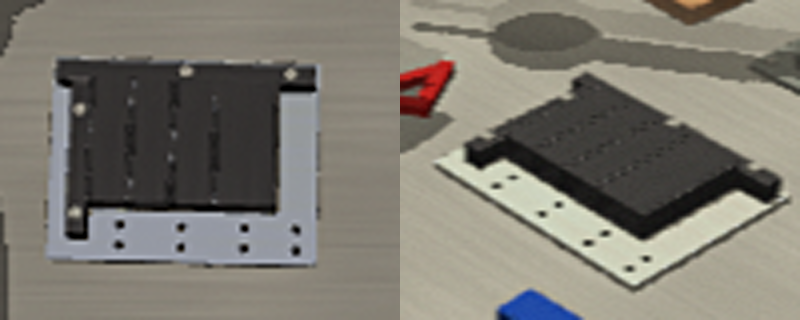

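The panel is complete: four pieces tight, home at fence and stop (free corner about (278,210) left crop). Now swing the hood back.

```bash

python3 -m pendant '[[0.05,0,0,-0.035,-6.7],[0.05,0,0,-0.03,-6.7],[0.05,0,0,0,-6.7],[0.05,0,0,0,-6.7],[0.05,0,0,0,-6.7],[0.05,-0.0108,0.0342,0,0],[0.05,-0.0108,0.0342,0,0],[0.05,-0.0108,0.0342,0,0],[0.05,-0.0108,0.0342,0,0],[0.05,-0.0108,0.0342,0,0],[0.05,0,0,0,0],[0.05,0,0,0,0]]'
python3 - <<'E'
from h import *
st();to(.6433,.380,.386,31.3)
for n in("top","side"):
    I,D=bot.read_camera(n);C=cloud(n,D)
    m=(C[...,2]>.225)&(C[...,2]<.255)&(C[...,0]>.57)&(C[...,0]<.69)&(C[...,1]>.32)&(C[...,1]<.44)&(I.max(2)<80);P=C[m];print(n,len(P))
    if len(P)>15:
        c=P.mean(0);v=np.linalg.svd(P[:,:2]-c[:2])[2][0];print(np.round(c,3),"bar angle",np.degrees(np.arctan2(v[1],v[0]))%180,P.min(0),P.max(0))
    m=(C[...,2]>.29)&(C[...,2]<.335)&(C[...,0]>.66)&(C[...,0]<.8)&(C[...,1]>.1)&(C[...,1]<.4)&(I.min(2)>110);P=C[m]
    if len(P)>30:
        c=P.mean(0);v=np.linalg.svd(P[:,:2]-c[:2])[2][0];print("duct",len(P),np.round(c,3),np.degrees(np.arctan2(v[1],v[0]))%180)
E
```

```text
t: 54.32
eef_pos: [0.6449, 0.3797, 0.4724]
tool_rot: [0.0, 0.491, 0.871, -0.001]
contact_force: [-0.5, 0.9, 0.3]
gripper_width: 0.585
grasp_force: 0.0
t 54.32 p [0.6449 0.3797 0.4724] w 0.585 gf 0.0 F [-0.5  0.9  0.3]
tool x,y,z axes: [[-0.518, 0.855, -0.002], [0.855, 0.518, -0.001], [-0.0, -0.002, -1.0]]
from [0.6449 0.3797 0.4724] yaw -0.1 then tool x 0.0011 y -0.0012 z 0.0864 dist 0.002
top 108
[0.652 0.364 0.241] bar angle 120.06793298957 [0.61673505 0.32015382 0.22549933] [0.67953061 0.41470829 0.25380108]
duct 684 [0.734 0.225 0.313] 119.74887671607638
side 129
[0.642 0.378 0.239] bar angle 121.75031889239938 [0.60697383 0.32614064 0.22756463] [0.67340117 0.42827516 0.24810151]
duct 517 [0.73  0.216 0.309] 120.64586829501722
```

```bash

python3 -m pendant '[[0.05,0.001,-0.001,0.03,0],[0.05,0,0,0.03,0],[0.05,0,0,0.02,0],[0.05,0,0,0.006,0],[0.02,0,0,0,0],[0.02,0,0,0,0],[0.02,0,0,0,0],[0.02,0,0,0,0],[0.02,-0.0002,-0.0136,0,-2],[0.02,-0.0002,-0.0136,0,-2],[0.02,-0.001,-0.0272,0,-4],[0.02,-0.001,-0.0272,0,-4]]' 25
python3 -m pendant '[[0.02,-0.001,-0.0272,0,-4],[0.02,-0.001,-0.0272,0,-4],[0.02,-0.001,-0.0272,0,-4],[0.02,-0.001,-0.0272,0,-4],[0.02,-0.001,-0.0272,0,-4],[0.02,-0.001,-0.0272,0,-4],[0.02,-0.001,-0.0272,0,-4],[0.02,-0.001,-0.0272,0,-4],[0.02,-0.001,-0.0272,0,-4],[0.02,-0.001,-0.0272,0,-4],[0.02,-0.0002,-0.0136,0,-2],[0.02,0,0,0,0]]'
cat > hood.py <<'E'
from h import *
st()
P={}
for n in("top","side"):
    I,D=bot.read_camera(n);C=cloud(n,D)
    m=(C[...,2]>.28)&(C[...,2]<.335)&(C[...,0]>.56)&(C[...,0]<.78)&(C[...,1]>-.1)&(C[...,1]<.2)&(I.min(2)>90);Q=C[m]
    if len(Q)>30:
        # centreline by width midpoints
        xs=np.arange(.58,.77,.02);mid=[]
        for x in xs:
            q=Q[abs(Q[:,0]-x)<.01]
            if len(q)>5: mid.append((x,(np.percentile(q[:,1],2)+np.percentile(q[:,1],98))/2,np.ptp(q[:,1])))
        mid=np.array(mid);a=np.polyfit(mid[:,0],mid[:,1],1);print(n,"duct slope deg %.2f y(.54)=%.4f y(.84)=%.4f w %.3f"%(np.degrees(np.arctan(a[0])),np.polyval(a,.54),np.polyval(a,.84),np.median(mid[:,2])))
    for k in ["hood_mouth","hood_grip"]:
        d=bot.pinpoint(k,n)
        if d: P[k,n]=d[0]["at"]
    m=(C[...,2]>.222)&(C[...,2]<.256)&(C[...,0]>.37)&(C[...,0]<.5)&(C[...,1]>-.05)&(C[...,1]<.12)&(I.max(2)<90);Q=C[m]
    if len(Q)>20: a=np.polyfit(Q[:,0],Q[:,1],1);print(n,"bar",len(Q),"y(.45)=%.4f slope %.2f"%(np.polyval(a,.45),np.degrees(np.arctan(a[0]))))
for k in ["hood_mouth","hood_grip"]:
    if (k,"top") in P and (k,"side") in P: print(k,*[np.round(v,4) for v in tri(("top",P[k,"top"]),("side",P[k,"side"]))])
E
python3 hood.py
```

```text
t: 55.42
eef_pos: [0.5772, 0.3319, 0.3891]
tool_rot: [0.001, 0.394, 0.919, 0.002]
contact_force: [2.3, 1.2, 1.5]
gripper_width: 0.234
grasp_force: 1.1
t: 56.42
eef_pos: [0.4563, 0.0754, 0.3888]
tool_rot: [0.001, 0.043, 0.999, 0.001]
contact_force: [-0.3, 0.4, 0.0]
gripper_width: 0.231
grasp_force: 0.0
t 56.42 p [0.4563 0.0754 0.3888] w 0.231 gf 0.0 F [-0.3  0.4  0. ]
tool x,y,z axes: [[-0.996, 0.086, -0.001], [0.086, 0.996, 0.003], [0.001, 0.002, -1.0]]
top duct slope deg -4.85 y(.54)=0.0700 y(.84)=0.0445 w 0.043
side duct slope deg -4.61 y(.54)=0.0652 y(.84)=0.0410 w 0.041
side bar 154 y(.45)=0.0745 slope -3.30
hood_mouth [0.5379 0.0686 0.1782] [0.0027 0.0027]
```

```bash

python3 -m pendant '[[0.02,-0.0002,-0.0136,0,-2],[0.02,-0.0002,-0.0136,0,-2],[0.02,-0.0002,-0.0136,0,-2],[0.02,0,0,0,0],[0.02,0,0,0,0]]' |grep eef
python3 hood.py
python3 -m pendant '[[0.04,0,0,0,0],[0.04,0,0,0,0],[0.04,0,0,0,0],[0.04,0,0,-0.02,0],[0.04,0,0,-0.03,0],[0.04,0,0,-0.03,0],[0.04,0.03,0,0,0],[0.04,0.03,0,0,0],[0.04,0,0,0,0],[0.04,0,0,0,0]]' |grep eef
python3 hood.py
python3 - <<'E'
from h import *
I,_=bot.read_camera("top");J,_=bot.read_camera("side")
cv2.imwrite("pics/h8.png",np.hstack([cv2.resize(I[145:225,280:380],None,fx=4,fy=4,interpolation=cv2.INTER_CUBIC),cv2.resize(J[130:230,280:380],None,fx=4,fy=3.2,interpolation=cv2.INTER_CUBIC)]))
E
```

```text
eef_pos: [0.4553, 0.039, 0.3877]
t 57.13 p [0.4553 0.039  0.3877] w 0.23 gf 0.0 F [0.4 0.3 0.9]
tool x,y,z axes: [[-1.0, -0.022, 0.0], [-0.022, 1.0, 0.0], [-0.0, 0.0, -1.0]]
top duct slope deg 1.92 y(.54)=0.0387 y(.84)=0.0487 w 0.040
side duct slope deg 1.22 y(.54)=0.0352 y(.84)=0.0416 w 0.042
side bar 168 y(.45)=0.0354 slope 3.01
eef_pos: [0.3942, 0.0365, 0.4679]
t 58.27 p [0.3942 0.0365 0.4679] w 0.465 gf 0.0 F [ 0.8 -0.3 -0. ]
tool x,y,z axes: [[-1.0, -0.025, -0.0], [-0.025, 1.0, 0.005], [0.0, 0.005, -1.0]]
top duct slope deg 1.10 y(.54)=0.0398 y(.84)=0.0456 w 0.040
side duct slope deg 1.19 y(.54)=0.0350 y(.84)=0.0413 w 0.041
side bar 137 y(.45)=0.0342 slope 1.65
hood_mouth [0.541  0.0419 0.174 ] [0.0031 0.0031]
```

View pics/h8.png

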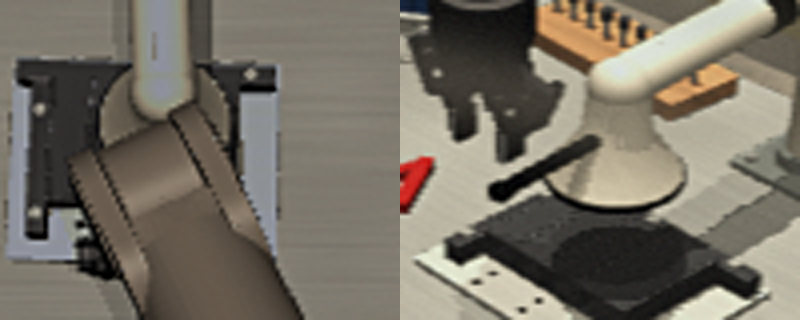

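```bash

python3 -m pendant '[[0.04,-0.004,0.036,0,0],[0.04,-0.004,0.036,0,0],[0.04,-0.004,0.036,0,0],[0.04,-0.004,0.036,0,0],[0.04,-0.004,0.036,0,0],[0.04,-0.004,0.036,0,0],[0.04,-0.004,0.036,0,0],[0.04,-0.004,0.036,0,0],[0.04,0,0,0,0],[0.04,0,0,0,0]]' |grep eef
cat > rim.py <<'E'
from h import *
from scipy.optimize import least_squares
for n in("top","side"):
    I,D=bot.read_camera(n);C=cloud(n,D)
    cv2.imwrite(f"pics/r_{n}.png",I)
    # cone surface points: fit vertical-axis cone r=a+b*z, centre (x,y)
    m=(C[...,2]>.172)&(C[...,2]<.24)&(np.hypot(C[...,0]-.54,C[...,1]-.04)<.085)&(I.min(2)>70);m=cv2.erode(m.astype(np.uint8),np.ones((3,3)))>0
    Q=C[m]
    f=lambda p:np.hypot(Q[:,0]-p[0],Q[:,1]-p[1])-(p[2]+p[3]*(Q[:,2]-.17))
    s=least_squares(f,[.54,.037,.06,-.5],loss="soft_l1",f_scale=.003)
    print(n,len(Q),"cone centre",np.round(s.x,4),"rms",np.sqrt(np.mean(s.fun**2)))
    m=(C[...,2]>.265)&(C[...,2]<.335)&(C[...,0]>.57)&(C[...,0]<.78)&(abs(C[...,1]-.04)<.06)&(I.min(2)>70);Q=C[m]
    g=lambda p:np.hypot(Q[:,1]-p[0]-p[1]*(Q[:,0]-.54),Q[:,2]-p[2])-.025
    s=least_squares(g,[.037,.03,.295],loss="soft_l1",f_scale=.002);print("  duct cyl y(.54) %.4f y(.84) %.4f z %.4f"%(s.x[0],s.x[0]+.3*s.x[1],s.x[2]),len(Q),np.sqrt(np.mean(s.fun**2)))
    m=(C[...,2]>.215)&(C[...,2]<.256)&(C[...,0]>.40)&(C[...,0]<.49)&(C[...,1]>-.05)&(C[...,1]<.12)&(I.max(2)<100);Q=C[m]
    g=lambda p:np.hypot(Q[:,1]-p[0]-p[1]*(Q[:,0]-.45),Q[:,2]-p[2])-.008
    s=least_squares(g,[.037,.03,.235],loss="soft_l1",f_scale=.002);print("  bar y(.45) %.4f slope %.2f z %.4f"%(s.x[0],np.degrees(s.x[1]),s.x[2]),len(Q))
    for k in ["hood_mouth","rail"]:
        for d in bot.pinpoint(k,n)[:1]: print("  ",k,np.round(d["at"],1),np.round(atz(n,d["at"],.17 if k!="rail" else .032),4),round(d["score"],2))
E
python3 rim.py
```

```text
eef_pos: [0.4202, 0.3285, 0.4665]
top 234 cone centre [ 0.5453  0.04    0.0604 -0.4646] rms 0.0023198369195156147
  duct cyl y(.54) 0.0402 y(.84) 0.0482 z 0.2909 751 0.0026091656605411475
  bar y(.45) 0.0375 slope 1.49 z 0.2375 129
   hood_mouth [319.8 178.5] [0.5355 0.0433 0.17  ] 0.58
   rail [333.1 178. ] [ 0.568  -0.0055  0.032 ] 0.65
side 418 cone centre [ 0.5461  0.0404  0.0627 -0.5354] rms 0.00305960124623846
  duct cyl y(.54) 0.0405 y(.84) 0.0488 z 0.2909 574 0.001943598920820236
  bar y(.45) 0.0376 slope 1.39 z 0.2369 122
   hood_mouth [329.6 187.9] [0.5267 0.0393 0.17  ] 0.83
   rail [343.8 214.9] [0.5747 0.0094 0.032 ] 0.85
```

The picture shows the hood slightly left of the seam. The fits put the mouth at y = 0.040 and the seam at y = 0.033, so it needs a nudge of about 1.3° right.

```bash

python3 -m pendant '[[0.05,0.004,-0.036,0,0],[0.05,0.004,-0.036,0,0],[0.05,0.004,-0.036,0,0],[0.05,0.004,-0.036,0,0],[0.05,0.004,-0.036,0,0],[0.05,0.004,-0.036,0,0],[0.05,0.004,-0.036,0,0],[0.05,0.004,-0.036,0,0],[0.05,-0.03,0,0,0],[0.05,-0.03,0,0,0],[0.05,0,0,0,0],[0.05,0,0,0,0]]' |grep eef
python3 -c "
from h import *
st(); to(.4553,.038,.387,91.5)"
```

```text
eef_pos: [0.4559, 0.0387, 0.4673]
t 60.8 p [0.4559 0.0387 0.4673] w 0.586 gf 0.0 F [-1.  -0.1  0.1]
tool x,y,z axes: [[-1.0, -0.021, 0.001], [-0.021, 1.0, -0.005], [-0.0, -0.005, -1.0]]
from [0.4559 0.0387 0.4673] yaw -0.3 then tool x 0.0006 y -0.0007 z 0.0803 dist 0.001
```

```bash

python3 -m pendant '[[0.05,0,-0.001,0.03,0],[0.05,0,0,0.03,0],[0.05,0,0,0.02,0],[0.02,0,0,0,0],[0.02,0,0,0,0],[0.02,0,0,0,0],[0.02,0,-0.002,0,-0.3],[0.02,0,-0.002,0,-0.4],[0.02,0,-0.002,0,-0.4],[0.02,0,-0.001,0,0],[0.02,0,0,0,0],[0.02,0,0,0,0]]' 25
python3 rim.py | egrep "cone|duct|bar"
```

```text
t: 61.8
eef_pos: [0.4555, 0.0304, 0.3879]
tool_rot: [0.0, -0.021, 1.0, 0.0]
contact_force: [-0.1, 1.2, 1.0]
gripper_width: 0.235
grasp_force: 0.5
top 0 cone centre [ 0.54   0.037  0.06  -0.5  ] rms nan
  duct cyl y(.54) 0.0358 y(.84) 0.0484 z 0.2911 748 0.0026796863922509437
  bar y(.45) 0.0370 slope 1.72 z 0.2350 0
side 316 cone centre [ 0.5465  0.0357  0.0625 -0.5446] rms 0.002957570964279822
  duct cyl y(.54) 0.0365 y(.84) 0.0482 z 0.2909 571 0.0018516184042672418
  bar y(.45) 0.0253 slope -4.45 z 0.2388 173
  return _methods._mean(a, axis=axis, dtype=dtype,
  ret = ret.dtype.type(ret / rcount)
```

```bash

python3 -m pendant '[[0.02,0,-0.0015,0,-0.4],[0.02,0,-0.0015,0,0],[0.02,0,0,0,0],[0.02,0,0,0,0],[0.03,0,0.002,0,0],[0.05,0,0,0,0],[0.05,0,0,0,0],[0.05,0,0,-0.02,0],[0.05,0,0,-0.03,0],[0.05,0,0,-0.035,0],[0.05,0.03,0,0,0],[0.05,0.03,0,0,0]]' |grep eef
python3 -m pendant '[[0.05,-0.004,0.036,0,0],[0.05,-0.004,0.036,0,0],[0.05,-0.004,0.036,0,0],[0.05,-0.004,0.036,0,0],[0.05,-0.004,0.036,0,0],[0.05,-0.004,0.036,0,0],[0.05,-0.004,0.036,0,0],[0.05,-0.004,0.036,0,0],[0.05,-0.004,0.036,0,0],[0.05,0,0,0,0],[0.05,0,0,0,0]]' |grep eef
python3 rim.py; python3 look.py 9; python3 - <<'E'
import cv2,numpy as np
I=cv2.imread("pics/top1.png");J=cv2.imread("pics/side1.png")
cv2.imwrite("pics/h9.png",np.hstack([cv2.resize(I[80:230,180:440],None,fx=1.5,fy=2,interpolation=cv2.INTER_CUBIC),cv2.resize(J[130:230,280:380],None,fx=4,fy=3,interpolation=cv2.INTER_CUBIC)]))
E
```

```text
eef_pos: [0.4035, 0.0275, 0.4747]
eef_pos: [0.4216, 0.3549, 0.472]
top 226 cone centre [ 0.5465  0.0333  0.0606 -0.4598] rms 0.0022492511907458257
  duct cyl y(.54) 0.0332 y(.84) 0.0485 z 0.2911 750 0.0027997475758963944
  bar y(.45) 0.0293 slope 2.62 z 0.2377 130
   hood_mouth [324.2 177.5] [0.539  0.0277 0.17  ] 0.58
   rail [331.8 181.8] [ 5.531e-01 -4.000e-04  3.200e-02] 0.48
side 405 cone centre [ 0.5467  0.0342  0.063  -0.5354] rms 0.0028637260276988693
  duct cyl y(.54) 0.0341 y(.84) 0.0483 z 0.2910 561 0.00188098422276487
  bar y(.45) 0.0288 slope 4.07 z 0.2367 126
   hood_mouth [334.9 184.8] [0.5509 0.0376 0.17  ] 0.59
   rail [344.  216.1] [0.5706 0.0048 0.032 ] 0.78
top tube1 0.71 [306. 189.] c [552.9  93.9] L 110 W 38 a -0.0 z 56.1
top tube1 0.59 [298. 179.] c [556.7 132.8] L 116 W 40 a -2.1 z 55.7
top tube1 0.55 [317. 194.] c [503.6  56.5] L 31 W 13 a 78.0 z 55.6
top rail 0.53 [337. 192.] c [548.6 -18.5] L 120 W 40 a -17.1 z 55.5
side tube1 0.88 [326. 211.] c [556.1  53.3] L 123 W 42 a -0.7 z 53.9
side tube1 0.62 [318. 207.] c [542.7  94.9] L 96 W 46 a 5.1 z 53.6
side tube1 0.61 [308. 202.] c [543.5 132.6] L 89 W 43 a -3.2 z 53.9
side tube1 0.33 [322. 226.] c [544.3  63.1] L 262 W 200 a 88.1 z 15.6
side rail 0.84 [342. 219.] c [554.    3.6] L 122 W 68 a -4.0 z 53.3
```

View pics/h9.png

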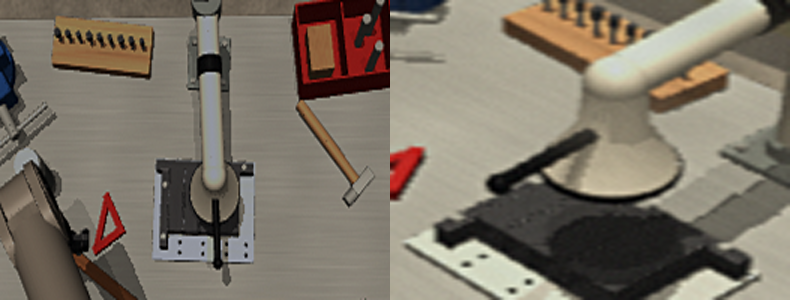

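The mouth sits over the seam (0.0337 against about 0.0334), the panel is undisturbed, and the arm is clear.

```bash
python3 -c "
from station import bot
print(bot.hand_in())"
```

```text
the job is handed in; nothing more can be done
None
```

The job is handed in: all three square tubes and the wide tube lie tight and home in the fixture, and the hood is back with its mouth within about 1 mm of the seam by camera measurement. The hand-in call returned no verdict.

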